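# Set up the bench tester: screen up, test cartridge in, start

### The job

Get the grey bench tester ready for the next printer: raise its stiff-hinged screen until it leans back about 10 degrees past upright (100 degrees from shut), then take the blue test cartridge out of its slanted dock and slide it fully home in the slanted yellow bay of the tester. Last, push the red start lever over, away from the operator's edge of the tester. Leave the orange cartridge and everything else on the bench alone.

Things in the scene. Friction and masses are not known exactly. Their poses are not given: they have to be found in the camera images.
- tester: Grey fixed case, x -110..95, y -115..115 mm; origin under it at bench level; its front (operator's edge) faces its own -x, z up. Deck 56 mm high; side walls (7 mm thick, x = -50..95) and back wall rise to 85 mm. Bay mouth at x = -30, y = 25; start lever on the front deck at x = -80, y = -78. The shut screen covers the bay, x = -45..90.
- screen (a joint): Angle of the screen in rad about its hinge: 0 = shut flat, pi/2 = upright, 2.5 = stop. It starts between 0 and 0.45, moves against stiff friction (about 5 N at the bar) and stays where it is left. Wanted: 1.745 (100 degrees).
- screen_bar (a point): Middle of the steel bar of the screen's loop handle: 10 mm diameter, 100 mm long, along the tester's y, 40 mm out from the screen's free edge (35 mm clear gap, legs at y = -50 and 50). Screen: black panel 228 wide x 132 long x 14 mm, blue display on its inner face. The bar is 175 mm from the hinge along the panel and 8 mm towards its outer face.
- screen_hinge (a point): Middle of the screen's hinge axis, at tester x = +90, y = 0, z = 85 mm; the axis runs along the tester's +y; opening lifts the free edge up and then back.
- bay: Yellow slanted pocket in the tester. Origin at the middle of its inner floor; z points out of its mouth along the sliding direction, which leans 35 degrees from vertical towards the tester's front (-x); y is the tester's y. Inside 18 mm (x) x 52 mm (y), 60 mm deep, walls 6 mm; mouth middle 66 mm above the bench.
- cartridge: Blue cartridge, 16 thick (x) x 50 wide (y) x 110 mm long (z), about 0.12 kg, white patch, black ribs near its head. Origin at the middle of its foot (goes in first); z points to the head. The last 6 mm of the foot are black, 12 x 46 mm. It starts foot down in dock_blue, leaning 35 degrees from vertical towards the dock's -x. Either way round fits the bay.
- dock_blue: Fixed dock of the blue cartridge: dark base plate 120 x 90 mm, grey pocket inside 20 x 54 mm, 28 mm deep, with a 30 mm wide, 58 mm long backrest on its low (-x) side. Origin at bench level under the pocket's floor (18 mm up), z up; the pocket leans 35 degrees towards -x. It stands left or right of the tester.
- dock_orange: Same dock, holding the orange cartridge, on the other side of the tester.
- spare: Orange cartridge, same shape as the blue one; stays in its dock.
- start (a joint): Red start lever, rad: 0 = leaning to the tester's front (-x), 1.0 = fully over to +x; starts at 0 to 0.1 and stays where left; over means beyond 0.85.
- start_tip (a point): Tip of the red start lever (lever about 50 mm long); the lever swings in the tester's x-z plane.
- screwdriver: Bystander: screwdriver lying on the bench.
- scraper: Bystander: scraper (spatula) lying on the bench.
- wrench: Bystander: wrench lying on the bench.
- tape: Bystander: yellow tape roll, 100 mm diameter, 24 mm high.
- glue: Bystander: white glue bottle, 130 mm tall, 50 mm diameter.
- jar: Bystander: jar with steel cap, 75 mm tall.

How it is judged:
On the way, in this order (a step that is already met when the one before it is completed fails the run):
1. the screen stands 94 to 106 degrees from shut, still, with the fingers touching neither it nor the tester, before the cartridge is drawn (value of joint screen between 1.6406 and 1.85 rad and velocity of joint screen between -0.05 and 0.05 rad/s and contact force between the fingers and tester below 0.3 N), for 0.3 s.
2. the blue cartridge is drawn out of its dock: its foot is more than 60 mm from the dock's origin (distance between cartridge and dock_blue above 0.06 m), for 0.1 s.
3. the blue cartridge is fully home in the yellow bay: foot within 4 mm of the bay's floor, in line with it (z of cartridge in the frame of bay between -0.004 and 0.004 m and distance between cartridge and bay below 0.006 m and angle between the z axis of cartridge and the z axis of bay, either way round below 0.09 rad), for 0.2 s.
4. with the cartridge in, the red start lever is pushed over, beyond 0.85 rad (all of step 3 and value of joint start above 0.85 rad), for 0.2 s.
At the end, for the whole second after the job is handed in: The screen stands 94 to 106 degrees from shut and still; the blue cartridge rests in the yellow bay with its foot within 4 mm of the bay's floor (6 mm from the floor's middle in all) and within 5 degrees of the bay's direction; the red start lever is over beyond 0.85 rad (all of step 4 and value of joint screen between 1.6406 and 1.85 rad and linear speed of cartridge below 0.02 m/s and velocity of joint screen between -0.05 and 0.05 rad/s); the robot touches nothing.
It fails at once if the orange cartridge is moved more than 20 mm (distance of spare from where it was at the start of the episode above 0.02 m).
It fails at once if a bystander (screwdriver, scraper, wrench, tape, glue, jar) is moved more than 30 mm (distance of any of screwdriver, scraper, wrench, tape, glue, jar from where it was at the start of the episode above 0.03 m).
It also fails if it takes over 67 s, if anything falls off the work surface, if the arm or the gripper's body presses on something with over 40 N, if the wrist force passes 120 N, or if a joint passes its speed limit or range.

### The arm

A 6-joint arm with a two-finger parallel gripper is mounted at the origin on the work surface. World frame = base frame: x ahead of the robot, y to its left, z up, the work surface at z = 0. Lengths are in m, angles in rad, forces in N, time in s.
With the tool pointing down it reaches from about 0.325 to 0.9 m from the base axis. Payload 6.1 kg.
Tool frame: the origin (TCP) lies on the mounting face of the last link; the fingertips stand 173 mm ahead of it and the grasp point (between the pads) lies 155 mm ahead of it (env.pinch_z is the distance from the TCP to the grasp point, in m); z points along the fingers, y is the direction in which the jaws open and shut (so a half turn about z gives the same grasp; the last joint's range is limited). The gripper opens to 85 mm and grips with 20 to 120 N. Pads are 22 mm wide; open, the fingers measure 114 mm over their backs; the gripper's body (76 mm by 85 mm) begins 54 mm behind the grasp point. The pads swing forward as they close: fully open they stand 13 mm farther back than shut.
Start: joints at [-1.459, 0.22, 1.526, -0, 1.395, -0.126], TCP at [0.147, -0.607, 0.405] pointing down, gripper open.
Joint ranges: [-2.98, 2.98], [-0.91, 2.08], [0.09, 2.57], [-1.24, 4.39], [0.2, 2.65], [-2.68, 2.68]. Speed limits (rad/s): [2.57, 2.57, 3.01, 3.14, 3.14, 3.14].

### API

Orientations are given as a unit quaternion [w, x, y, z].
In Python, from workcell import env gives the robot as it stands.
- The arm moves only by the shell command python3 -m jog 'ROWS' [FORCE]. ROWS is a JSON object of lists of equal length, an entry for each row: "offset": the shift along the tool's x, y, z in cm, a list of three; "delta_rot": the turn, a rotation vector about the tool's x, y, z in rad, a list of three; "gripper": the closure, from 0 (fully open) to 1 (shut). In form: {"offset": [[tx, ty, tz], ...], "delta_rot": [[wx, wy, wz], ...], "gripper": [gripper, ...]}. A call has 1 to 20 rows; each row is the pose to reach, as a shift and turn from the pose measured when the call began, along the tool's axes at that moment; what a row does not reach only later rows make up. A row lasts 1/12 s, in which the tool goes at most 41.7 mm and 7.16 degrees, less where a joint would pass 70% of its speed; a pose out of reach is approached as far as the arm can. A call with a gripper value outside its range is refused whole. The fingers move at their own pace and stop on an object; FORCE is the grip in N (left out, the last holds). Time passes only in rows, so rows that repeat a pose let the fingers close. It gives the time, the measured TCP pose, the force and the opening at its end, in the units of the state.
- env.sense(): the state, without advancing time (a new reading comes with each control period).
- env.get_image(name): name is "scene" or "top"; returns (picture, depth): 400x640x3 uint8, blue, green, red; 400x640 float32, m along the optical axis (not along the pixel's ray), 0 where there is no reading.
- env.get_calibration(name): a dict with "fx", "fy", "cx", "cy" (pixels), "distortion" ([k1, k2, p1, p2, k3] as OpenCV has them; the pictures are not rectified), "position" and "attitude" of the camera in the world. Camera axes: x right, y down, z forward; pixel columns grow to the right and rows downward; lengths in m; the calibration is good to about 2 mm. A picture is of the moment at which its call begins. get_calibration takes no time and is no camera call.
- env.finish_job(): hands the job in, once; it reports no verdict.
The state is a dict: "t": time; "joints": joint angles; "dq": joint speeds; "effort": joint torques, N m; "eef_pos": TCP position; "orientation": TCP orientation; "contact_force": force on the tool from outside, world axes, zero at the start; "ft_torque": the same for the moment, N m; "gripper_width": opening from 0.0 (shut) to 1.0 (fully open).
Only numpy, scipy, OpenCV 4.12 (cv2) and the standard library are available. Lean on these libraries where they do the work, as an engineer would, in place of code of your own. Each camera call takes 0.05 s, during which the arm holds its last target.

## Working session

There is one attempt and no reset: what is moved stays moved. The work goes in short steps, Python scripts to look and compute and a shell command to move; the robot and the scene stay as the last step left them, time stands still between calls to the robot, and variables do not carry over. Pictures are saved under pics/ and viewed, and the job is handed in when it is done.

```bash
ls; mkdir -p pics
python3 - <<'E'
from workcell import env
import cv2
print(env.sense())
for n in("scene","top"):
    im,d=env.get_image(n); cv2.imwrite(f"pics/{n}0.png",im); 
    import numpy as np; np.save(f"pics/{n}0.npy",d)
    print(n,env.get_calibration(n))
E
```

```text
pics
{'t': 0.0, 'joints': array([-1.45910906e+00,  2.21230000e-01,  1.52763798e+00,  1.46345954e-05,
        1.39465867e+00, -1.26121789e-01]), 'dq': array([-0.00076007,  0.00028808,  0.00059219, -0.00045754, -0.00059347,
        0.00093066]), 'effort': array([-5.76346974e-04, -4.96898997e+01, -3.89396739e+01, -5.49878059e-04,
        1.11427449e-02, -1.16971853e-05]), 'eef_pos': array([ 0.14718855, -0.60714235,  0.40358228]), 'orientation': array([-9.66918251e-04,  9.92938870e-01,  1.18623204e-01,  1.41816523e-05]), 'contact_force': array([0.95590894, 0.64742791, 0.73127183]), 'ft_torque': array([-0.01442713,  0.0569354 , -0.00055932]), 'gripper_width': 0.9984173753446911}
scene {'fx': 437.6609383613749, 'fy': 437.6609383613749, 'cx': 320.93538074478823, 'cy': 194.73452071580175, 'distortion': array([-0.08867727,  0.        ,  0.        ,  0.        ,  0.        ]), 'position': array([ 1.14089778, -0.94636226,  0.82208824]), 'attitude': array([-0.46505419,  0.84221911,  0.23843844, -0.13243368])}
top {'fx': 454.6252499524586, 'fy': 454.6252499524586, 'cx': 321.1701946609989, 'cy': 206.84814219575225, 'distortion': array([0.0138816, 0.       , 0.       , 0.       , 0.       ]), 'position': array([ 0.41121646, -0.00342059,  1.38537395]), 'attitude': array([ 0.0484131 , -0.70091405,  0.71045171, -0.04042305])}
```

View pics/scene0.png

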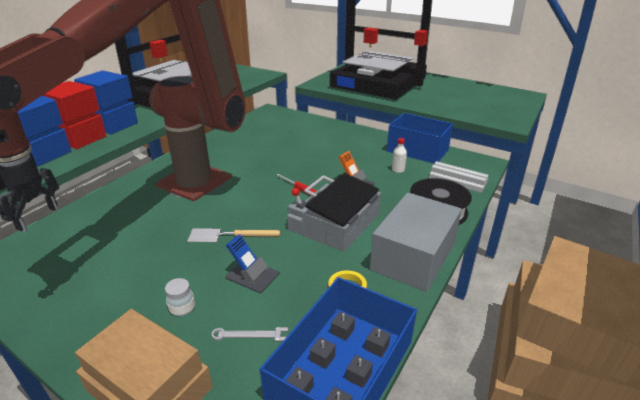

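View pics/top0.png

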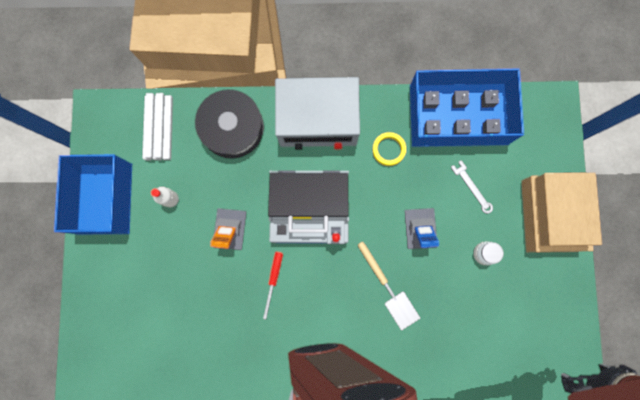

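The scene view shows the tester at about (335,210) with the blue dock at (250,265). In the top view the tester is at (309,208) with its front towards the robot. The blue dock is at (423,230), the orange dock at (227,230), and the red lever at (336,237). Next I'll build helpers and zoom in.

```bash
cat > h.py <<'E'
import numpy as np, cv2
from scipy.spatial.transform import Rotation as R
from workcell import env
def rot(q): return R.from_quat([q[1],q[2],q[3],q[0]])
class Cam:
    def __init__(s,n):
        c=env.get_calibration(n); s.K=np.array([[c['fx'],0,c['cx']],[0,c['fy'],c['cy']],[0,0,1]]); s.D=np.array(c['distortion'])
        s.p=np.array(c['position']); s.R=rot(c['attitude']).as_matrix()
    def cloud(s,d):
        v,u=np.mgrid[0:400,0:640]; uv=np.stack([u,v],-1).reshape(-1,1,2).astype(np.float64)
        n=cv2.undistortPoints(uv,s.K,s.D).reshape(400,640,2)
        P=np.concatenate([n*d[...,None],d[...,None]],-1)
        return P@s.R.T+s.p
    def ray(s,u,v):
        n=cv2.undistortPoints(np.array([[[u,v]]],float),s.K,s.D).reshape(2)
        r=s.R@np.array([n[0],n[1],1]); return s.p,r
    def onz(s,u,v,z):
        p,r=s.ray(u,v); return p+r*(z-p[2])/r[2]
    def proj(s,P):
        P=np.atleast_2d(P).astype(float); Rc=s.R.T; t=-Rc@s.p
        return cv2.projectPoints(P.reshape(-1,1,3),cv2.Rodrigues(Rc)[0],t,s.K,s.D)[0].reshape(-1,2)
E
python3 - <<'E'
from h import *
for n,(u0,v0,u1,v1) in dict(scene=(200,140,400,310),top=(190,150,450,270)).items():
    im=cv2.imread(f"pics/{n}0.png")[v0:v1,u0:u1]
    cv2.imwrite(f"pics/{n}0z.png",cv2.resize(im,None,fx=3.0 if n=='top' else 3.5,fy=3.0 if n=='top' else 3.5,interpolation=cv2.INTER_CUBIC))
c=Cam('top'); P=c.cloud(np.load('pics/top0.npy'))
for (u,v) in [(300,110),(309,195),(280,180),(340,180),(280,205),(340,205),(309,235),(290,218),(274,230),(274,225),(345,230),(309,240),(336,237),(200,300),(420,218),(412,240),(217,243)]:
    print(u,v,P[v,u].round(4))
E
```

```text
300 110 [0.8501 0.0668 0.1297]
309 195 [0.6071 0.0441 0.1088]
280 180 [0.6519 0.1267 0.1071]
340 180 [ 0.6497 -0.0448  0.1052]
280 205 [0.5784 0.1257 0.1183]
340 205 [ 0.5768 -0.0433  0.112 ]
309 235 [0.4968 0.0472 0.0567]
290 218 [0.5405 0.0972 0.1248]
274 230 [0.5132 0.1502 0.0521]
274 225 [0.5272 0.1492 0.0603]
345 230 [ 0.5102 -0.0584  0.0541]
309 240 [0.4821 0.0473 0.0582]
336 237 [ 0.4852 -0.03    0.1354]
200 300 [0.31   0.3781 0.    ]
420 218 [ 0.546  -0.2862  0.0187]
412 240 [ 0.4807 -0.2617  0.0077]
217 243 [0.4745 0.3035 0.1102]
```

```bash
ls pics
```

```text
scene0.npy
scene0.png
scene0z.png
top0.npy
top0.png
top0z.png
```

View pics/top0z.png

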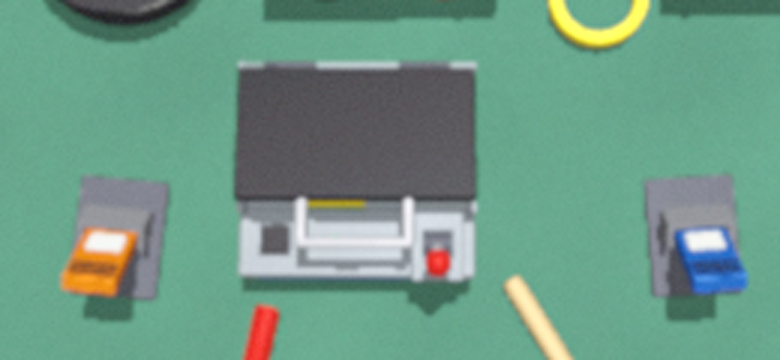

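View pics/scene0z.png

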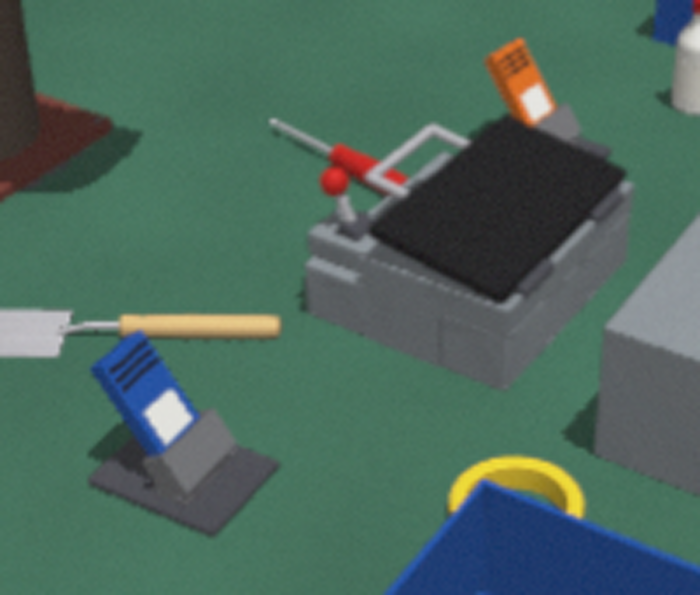

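```bash
cat > pose.py <<'E'
from h import *
def T(x,y,yaw): 
    M=np.eye(4); M[:3,:3]=R.from_euler('z',yaw).as_matrix(); M[:3,3]=[x,y,0]; return M
def ap(M,P): return np.atleast_2d(P)@M[:3,:3].T+M[:3,3]
E
python3 - <<'E'
from pose import *
c=Cam('top'); s=Cam('scene')
for a in [(270,242.7,.056),(348,242,.056),(269.3,171,.085),(348.7,171,.085)]: print(c.onz(*a).round(4))
P=c.cloud(np.load('pics/top0.npy')).reshape(-1,3); Q=s.cloud(np.load('pics/scene0.npy')).reshape(-1,3)
for nm,X in (('top',P),('scene',Q)):
    m=(X[:,2]>.03)&(X[:,2]<.14)&(X[:,0]>.4)&(X[:,0]<.71)&(X[:,1]>-.12)&(X[:,1]<.2)
    Y=X[m]; print(nm,m.sum(),np.percentile(Y,[0,1,50,99,100],axis=0).round(4))
    d=Y[(Y[:,2]<.062)&(Y[:,2]>.05)]; print(np.percentile(d,[0,2,50,98,100],axis=0).round(4))
    r=cv2.minAreaRect((Y[:,:2]*1000).astype(np.float32)); print(r)
    # screen panel plane
    k=(X[:,2]>.098)&(X[:,2]<.14)&(X[:,0]>.56)&(X[:,0]<.66)&(X[:,1]>-.05)&(X[:,1]<.13)
    A=np.c_[X[k][:,:2],np.ones(k.sum())]; print('plane',np.linalg.lstsq(A,X[k][:,2],rcond=None)[0],k.sum())
for nm,X in (('top',P),('scene',Q)):
  for lo,hi in ((-.36,-.2),(.2,.36)):
    m=(X[:,2]>.004)&(X[:,2]<.03)&(X[:,0]>.4)&(X[:,0]<.65)&(X[:,1]>lo)&(X[:,1]<hi)
    print(nm,cv2.minAreaRect((X[m][:,:2]*1000).astype(np.float32)),np.median(X[m],0))
E
```

```text
[0.4759 0.1614 0.056 ]
[ 0.4749 -0.0664  0.056 ]
[0.6832 0.1601 0.085 ]
[ 0.6796 -0.0712  0.085 ]
top 5699 [[ 0.4023 -0.069   0.0302]
 [ 0.4771 -0.0658  0.0517]
 [ 0.5748  0.0444  0.1075]
 [ 0.6812  0.1582  0.1301]
 [ 0.6847  0.1622  0.1397]]
[[ 0.4721 -0.0677  0.05  ]
 [ 0.4793 -0.0642  0.0514]
 [ 0.5132  0.0733  0.0569]
 [ 0.5495  0.1587  0.0614]
 [ 0.5518  0.162   0.062 ]]
((542.731689453125, 47.20698547363281), (229.98379516601562, 282.61346435546875), 89.48595428466797)
plane [-0.14974604  0.00135716  0.20318496] 2160
scene 4239 [[ 0.4666 -0.0727  0.03  ]
 [ 0.4745 -0.0705  0.032 ]
 [ 0.6074 -0.0126  0.102 ]
 [ 0.6795  0.1548  0.128 ]
 [ 0.683   0.1626  0.1398]]
[[ 0.4695 -0.0719  0.05  ]
 [ 0.4752 -0.0701  0.0504]
 [ 0.5799 -0.0514  0.057 ]
 [ 0.679   0.1497  0.0617]
 [ 0.6802  0.1623  0.062 ]]
((574.76806640625, 46.02580261230469), (235.5622100830078, 212.6163330078125), 88.6805419921875)
plane [-0.15537335  0.00378232  0.20606519] 1185
top ((524.9712524414062, -279.95294189453125), (249.7727813720703, 159.8153076171875), 0.03501579910516739) [ 0.54426352 -0.27261194  0.00676231]
top ((524.6805419921875, 280.1586608886719), (248.902587890625, 158.5500030517578), 0.04744867607951164) [0.55028916 0.27079971 0.0072026 ]
scene ((525.8623046875, -280.3150939941406), (156.93679809570312, 245.51329040527344), 89.2791748046875) [ 0.54019277 -0.30720313  0.00865046]
scene ((523.4397583007812, 280.88189697265625), (245.89732360839844, 153.54493713378906), 1.0182143449783325) [0.55112565 0.3173351  0.00606586]
```

```bash
cat > fit.py <<'E'
from pose import *
from scipy.optimize import minimize
def edge_sampler(img):
    g=cv2.GaussianBlur(img,(0,0),0.8).astype(np.float32)
    m=np.zeros(g.shape[:2],np.float32)
    for k in range(3):
        gx=cv2.Sobel(g[...,k],cv2.CV_32F,1,0)/8; gy=cv2.Sobel(g[...,k],cv2.CV_32F,0,1)/8
        m=np.maximum(m,np.hypot(gx,gy))
    return np.minimum(m,25)
def samp(m,uv): return cv2.remap(m,uv[:,0].astype(np.float32).reshape(-1,1),uv[:,1].astype(np.float32).reshape(-1,1),cv2.INTER_LINEAR).ravel()
def seg(a,b,n=40): 
    t=np.linspace(0.03,.97,n)[:,None]; return np.array(a)*(1-t)+np.array(b)*t
# tester visible edges
f,b,s=-.110,.095,.115
E_top=[seg((f,-s,.056),(f,s,.056)),seg((f,s,.056),(-.05,s,.056)),seg((f,-s,.056),(-.05,-s,.056)),seg((b,-s,.085),(b,s,.085))]
E_sc=[seg((b,-s,.0),(b,s,.0)),seg((b,-s,0),(b,-s,.085)),seg((f,-s,0),(b,-s,0)),seg((f,-s,0),(f,-s,.05)),seg((b,s,0.02),(b,s,.08))]
E
python3 - <<'E'
from fit import *
C={n:(Cam(n),edge_sampler(cv2.imread(f'pics/{n}0.png'))) for n in('top','scene')}
Pt={'top':np.vstack(E_top),'scene':np.vstack(E_sc)}
def cost(p,names):
    M=T(*p); c=0
    for n in names:
        cam,e=C[n]; c-=samp(e,cam.proj(ap(M,Pt[n]))).mean()
    return c
for names in (['top'],['scene'],['top','scene']):
    best=None
    for dx in(-.004,0,.004):
     for dy in(-.004,0,.004):
      for yw in(-.02,0,.02):
        x0=np.array([.586+dx,.046+dy,yw])
        r=minimize(cost,x0,args=(names,),method='Nelder-Mead',options=dict(initial_simplex=x0+np.array([[0,0,0],[.003,0,0],[0,.003,0],[0,0,.02]]),xatol=1e-5,fatol=1e-4))
        if best is None or r.fun<best.fun: best=r
    print(names,best.x.round(4),best.fun)
p=best.x
Mt=T(*p)
for n,(u0,v0,u1,v1),z in (('top',(260,160,360,255),7),('scene',(270,170,400,255),6)):
    im=cv2.imread(f'pics/{n}0.png')[v0:v1,u0:u1]; im=cv2.resize(im,None,fx=z,fy=z,interpolation=cv2.INTER_CUBIC)
    for q in Pt[n].reshape(-1,40,3):
        uv=((C[n][0].proj(ap(Mt,q))-[u0,v0]+.5)*z-.5)
        cv2.polylines(im,[uv.round().astype(np.int32)],False,(0,255,0),1)
    # bar at th
    for th in (.10,.15,.20):
        hx=.09-.175*np.cos(th)+.008*np.sin(th); hz=.085+.175*np.sin(th)+.008*np.cos(th)
        uv=((C[n][0].proj(ap(Mt,seg((hx,-.05,hz),(hx,.05,hz))))-[u0,v0]+.5)*z-.5)
        cv2.polylines(im,[uv.round().astype(np.int32)],False,(0,0,255) if th==.15 else (255,0,255),1)
    cv2.imwrite(f'pics/{n}_fit.png',im)
E
```

```text
['top'] [ 0.5835  0.047  -0.0152] -24.0540771484375
['scene'] [ 0.5816  0.0518 -0.0079] -7.327376842498779
['top', 'scene'] [ 0.5835  0.0481 -0.0143] -30.955917358398438
```

View pics/top_fit.png

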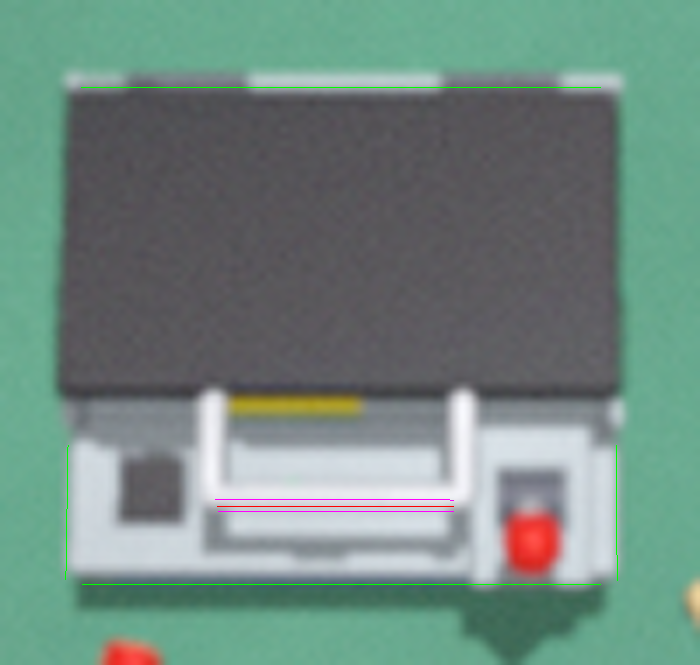

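View pics/scene_fit.png

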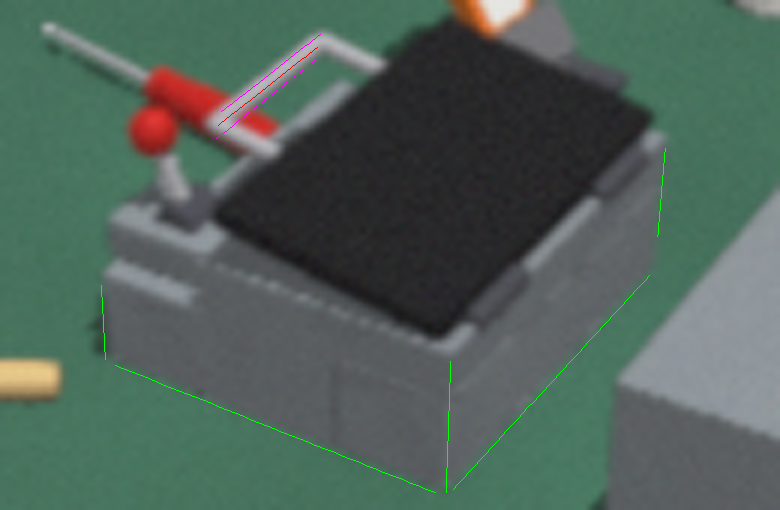

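Run:
```python
from pose import *
c=Cam('top'); s=Cam('scene')
def tri(a,b):
    A=[];B=[]
    for cam,(u,v) in((c,a),(s,b)):
        p,r=cam.ray(u,v); r/=np.linalg.norm(r); N=np.eye(3)-np.outer(r,r); A.append(N);B.append(N@p)
    X=np.linalg.lstsq(np.vstack(A),np.hstack(B),rcond=None)[0]
    print(X.round(4),(c.proj(X)-a).round(1),(s.proj(X)-b).round(1)); return X
def t(z,u,v,u0,v0): return ((u+.5)/z-.5+u0,(v+.5)/z-.5+v0)
# bar ends: right end & left end
tri(t(7,463,494,260,160),t(6,214,124,270,170))
tri(t(7,212,494,260,160),t(6,321,38,270,170))
print('lever ball');tri(t(7,532,543,260,160),t(6,154,130,270,170))
M=T(.586,.047,-.012)
for th in(.1,.15,.2,.25):
    print(th,ap(M,[.09-.175*np.cos(th)+.008*np.sin(th),0,.085+.175*np.sin(th)+.008*np.cos(th)]).round(4))
# zooms for corners
sc=cv2.imread('pics/scene0.png')
def crop(u,v,w,h,z,im): 
    q=im[v:v+h,u:u+w]; return cv2.resize(cv2.convertScaleAbs(q,alpha=1.5),None,fx=z,fy=z,interpolation=cv2.INTER_CUBIC)
a=crop(325,215,40,45,12,sc);
cv2.imwrite('pics/z1.png',np.hstack([crop(325,217,32,45,12,sc),crop(280,210,32,45,12,sc)]))
```

```text
[ 0.504  -0.003   0.1233] [[0.4 0.5]] [[ 0.6 -0.1]]
[0.5058 0.0971 0.1254] [[0.2 0.3]] [[ 0.3 -0. ]]
lever ball
[ 0.4845 -0.0295  0.1273] [[0.2 0.3]] [[ 0.3 -0. ]]
0.1 [[0.5027 0.048  0.1104]]
0.15 [[0.5042 0.048  0.1191]]
0.2 [[0.5061 0.048  0.1276]]
0.25 [[0.5084 0.0479 0.136 ]]
```

View pics/z1.png

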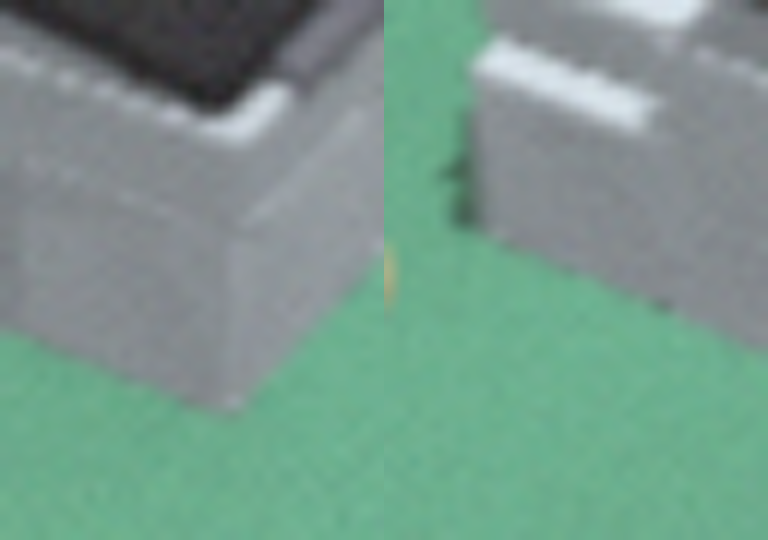

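Run:
```python
from pose import *
from scipy.optimize import least_squares
c=Cam('top'); s=Cam('scene')
pts=[(c,(.268+270-.268,242.2),(-.11,.115,.056)),(c,(347.8,241.7),(-.11,-.115,.056)),(c,(269.1,170.6),(.095,.115,.085)),(c,(348.9,170.6),(.095,-.115,.085)),
(s,(344.5,250.7),(.095,-.115,0)),(s,(287.3,228.8),(-.11,-.115,0)),
(s,((665.5/6)-.5+270,135/6-.5+170),(.095,.115,.085))]
def f(p,full=False):
    M=T(*p); r=np.array([cam.proj(ap(M,q))[0]-uv for cam,uv,q in pts]); return r if full else r.ravel()
r=least_squares(f,[.586,.047,-.01],loss='soft_l1'); print(r.x.round(4)); print(f(r.x,True).round(2))
# blue mask
for n,cam in(('top',c),('scene',s)):
    im=cv2.imread(f'pics/{n}0.png'); P=cam.cloud(np.load(f'pics/{n}0.npy'))
    h=cv2.cvtColor(im,cv2.COLOR_BGR2HSV); m=(h[...,0]>100)&(h[...,0]<125)&(h[...,1]>120)&(P[...,0]>.4)&(P[...,0]<.6)&(P[...,1]<-.2)&(P[...,1]>-.4)
    print(n,m.sum(),P[m].min(0).round(3),P[m].max(0).round(3),np.median(P[m],0).round(3))
    v,u=np.nonzero(m); print(u.min(),u.max(),v.min(),v.max())
    u0,v0,u1,v1=u.min()-12,v.min()-12,u.max()+22,v.max()+22
    q=cv2.resize(im[v0:v1,u0:u1],None,fx=9,fy=9,interpolation=cv2.INTER_CUBIC); cv2.imwrite(f'pics/cart_{n}.png',q); print(u0,v0,q.shape)
```

```text
[ 0.586   0.0469 -0.0123]
[[-0.61 -0.01]
 [ 0.34  0.4 ]
 [ 0.02  0.66]
 [-0.85  0.44]
 [-0.03  2.13]
 [ 0.23  1.5 ]
 [ 0.61  0.84]]
top 291 [ 0.458 -0.335  0.005] [ 0.519 -0.264  0.117] [ 0.478 -0.288  0.098]
415 438 226 247
403 214 (495, 513, 3)
scene 430 [ 0.443 -0.319  0.001] [ 0.516 -0.264  0.112] [ 0.483 -0.299  0.088]
226 256 235 269
214 223 (612, 576, 3)
```

View pics/cart_top.png

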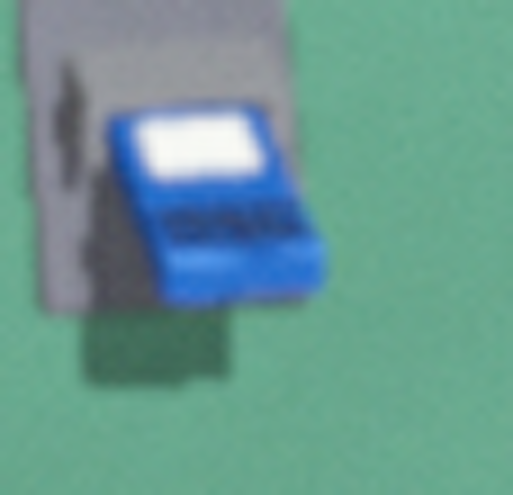

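View pics/cart_scene.png

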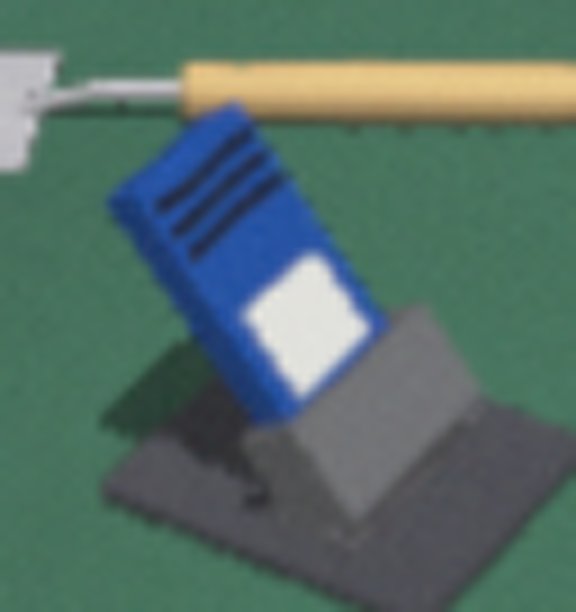

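```bash
cat > cart.py <<'E'
from pose import *
from scipy.optimize import minimize
L=np.deg2rad(35)
def box(z0,z1,tx=.016,ty=.05): return np.array([(a*tx/2,b*ty/2,z) for a in(-1,1) for b in(-1,1) for z in(z0,z1)])
def cartT(x,y,yaw,lean=L,z=.018):
    M=T(x,y,yaw); M[2,3]=z; M[:3,:3]=M[:3,:3]@R.from_euler('y',-lean).as_matrix(); return M
def bluehull(im,roi,Z=8,lo=(98,110,60),hi=(128,255,255)):
    u0,v0,u1,v1=roi
    q=cv2.resize(im[v0:v1,u0:u1],None,fx=Z,fy=Z,interpolation=cv2.INTER_CUBIC)
    m=cv2.inRange(cv2.cvtColor(q,cv2.COLOR_BGR2HSV),lo,hi)
    m=cv2.morphologyEx(m,cv2.MORPH_OPEN,np.ones((5,5)))
    n,lab,st,_=cv2.connectedComponentsWithStats(m); k=1+np.argmax(st[1:,4]); 
    cs=cv2.findContours((lab==k).astype(np.uint8),cv2.RETR_EXTERNAL,cv2.CHAIN_APPROX_NONE)[0]
    h=cv2.convexHull(max(cs,key=len)); o=np.zeros_like(m); cv2.fillPoly(o,[h],255); return o,q
def toz(uv,roi,Z=8): return (uv-np.array(roi[:2])+.5)*Z-.5
E
python3 - <<'E'
from cart import *
c=Cam('top'); s=Cam('scene')
rois={'top':(400,210,455,260),'scene':(205,215,285,295)}
cams={'top':c,'scene':s}
H={n:bluehull(cv2.imread(f'pics/{n}0.png'),rois[n]) for n in rois}
def clip(n,M0,zc):
    cam=cams[n]; a,b,t=[toz(cam.proj(ap(M0,q)),rois[n])[0] for q in((.008,-.025,zc),(.008,.025,zc),(0,0,.11))]
    h,w=H[n][0].shape; v,u=np.mgrid[0:h,0:w]; d=b-a
    side=lambda p,q:d[0]*(q-a[1])-d[1]*(p-a[0])
    return side(u,v)*np.sign(side(*t))>0
def sil(n,M):
    uv=toz(cams[n].proj(ap(M,box(0,.11))),rois[n]); o=np.zeros(H[n][0].shape,np.uint8)
    cv2.fillPoly(o,[cv2.convexHull((uv*16).round().astype(np.int32))],255,shift=4); return o
def run(names,x0,freelean):
    K={n:clip(n,cartT(*x0),.05) for n in names}
    def cost(p):
        M=cartT(*p) if freelean else cartT(*p[:3])
        return sum(((sil(n,M)!=H[n][0])&K[n]).sum()/(((H[n][0]>0)&K[n]).sum()) for n in names)
    x0=np.array(x0 if freelean else x0[:3]); D=np.diag([.006,.006,.05,.04][:len(x0)])
    best=None
    for sg in(1,-1):
        r=minimize(cost,x0,method='Nelder-Mead',options=dict(initial_simplex=np.vstack([x0,x0+sg*D]),xatol=1e-5,fatol=1e-5,maxiter=400))
        if best is None or r.fun<best.fun: best=r
    return best
x0=[.525,-.280,.06,L]
for names in(['top','scene'],['top'],['scene']):
    for fl in(False,True):
        r=run(names,x0,fl); r=run(names,list(r.x)+[L]*(4-len(r.x)),fl); print(names,fl,r.x.round(4),round(r.fun,3))
        if names==['top','scene'] and not fl: best=r.x
M=cartT(*best)
out=[]
for n in rois:
    q=H[n][1].copy(); cn=cv2.findContours(H[n][0],0,1)[0]; cv2.drawContours(q,cn,-1,(0,255,255),1)
    cv2.drawContours(q,cv2.findContours(sil(n,M),0,1)[0],-1,(0,0,255),1)
    out.append(cv2.resize(q,(390,390)))
cv2.imwrite('pics/cartfit.png',np.hstack(out))
E
```

```text
['top', 'scene'] False [ 0.5251 -0.2895  0.0332] 0.067
['top', 'scene'] True [ 0.5236 -0.289   0.0454  0.5937] 0.063
['top'] False [ 0.5247 -0.29    0.0327] 0.028
['top'] True [ 0.5282 -0.2884  0.0651  0.6515] 0.022
['scene'] False [ 0.5231 -0.2885  0.0307] 0.026
['scene'] True [ 0.524  -0.2878 -0.0494  0.7068] 0.027
```

View pics/cartfit.png

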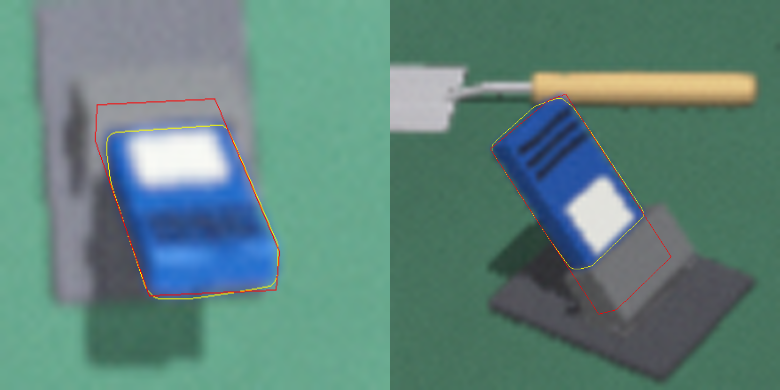

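Run:
```python
from cart import *
c=Cam('top')
a,b=c.onz(405.3,210.3,.007),c.onz(408.3,248.7,.007); print(a,b,np.arctan2(a[1]-b[1],a[0]-b[0]))
a,b=c.onz(405.3,210.3,.007),c.onz(434.3,209.3,.007); print(a,b,np.arctan2(-(a[0]-b[0]),a[1]-b[1]))
im=cv2.imread('pics/top0.png'); q=cv2.resize(im[200:262,395:457],None,fx=10,fy=10,interpolation=cv2.INTER_CUBIC); q=cv2.convertScaleAbs(q,alpha=1.3)
for yw,col in((.03,(0,255,0)),(.05,(0,255,255)),(.07,(0,0,255))):
    M=T(.5251,-.2895,yw)
    for y in(-.045,.045):
        uv=(c.proj(ap(M,[(-.09,y,.007),(.06,y,.007)]))-[395,200]+.5)*10-.5; cv2.polylines(q,[uv.astype(np.int32)],0,col,1)
cv2.imwrite('pics/plate.png',q)
from workcell import env
s=env.sense(); print(s['t'])
```

```text
[ 0.57127654 -0.24495832  0.007     ] [ 0.45472115 -0.24975735  0.007     ] 0.041150567222140236
[ 0.57127654 -0.24495832  0.007     ] [ 0.57309501 -0.33299535  0.007     ] 0.02065283421982886
0.1
```

View pics/plate.png

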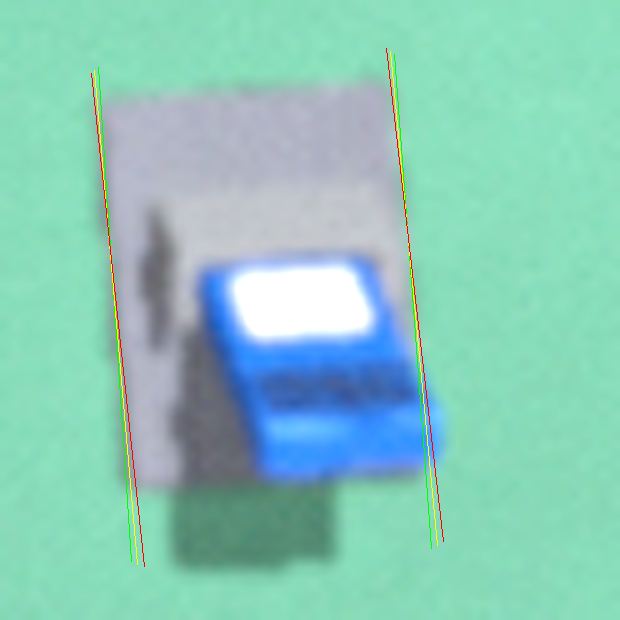

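```bash
cat > plan.py <<'E'
from cart import *
Mt=T(.586,.047,-.0123)
def barw(th,y=0.0): return ap(Mt,[.09-.175*np.cos(th)+.008*np.sin(th),y,.085+.175*np.sin(th)+.008*np.cos(th)])[0]
def Rtool(yaw,a):  # yaw of tool x at tool-down; tilt a of tool z from down toward heading 'h'
    return None
def RT(head,a,spin):
    """tool z = down tilted by a toward world heading head; tool x (at a=0) yaw = head+spin"""
    D=np.array([[np.cos(spin),np.sin(spin),0],[np.sin(spin),-np.cos(spin),0],[0,0,-1.]])  # x,y,z columns, heading 0
    return R.from_euler('z',head).as_matrix()@R.from_euler('y',-a).as_matrix()@D
def now():
    s=env.sense(); return s,np.array(s['eef_pos']),rot(s['orientation']).as_matrix()
def show(name,p,Rm,ref=None):
    s,p0,R0=now()
    o=R0.T@(np.array(p)-p0)*100; w=R.from_matrix(R0.T@Rm).as_rotvec()
    print(name,'offset cm',o.round(2).tolist(),'rot',w.round(3).tolist(),'| TCP',np.round(p,3).tolist())
def state():
    s=env.sense(); print('t',round(s['t'],2),'pos',s['eef_pos'].round(4),'F',s['contact_force'].round(1),'w',round(s['gripper_width'],3),'j',s['joints'].round(2))
def tcp(grasp,Rm,d=.155): return np.asarray(grasp)-d*Rm[:,2]
E
python3 - <<'E'
from plan import *
print(env.pinch_z)
Rm=RT(-.0123,.5,np.pi/2); print(Rm.round(3))
b=barw(.18); print(b)
show('mid',[.42,-.30,.40],RT(-.0123,.25,np.pi/3))
show('pre',tcp(b,Rm,.155+.09),Rm)
show('grasp',tcp(b,Rm,.155),Rm)
E
```

```text
0.1547
[[ 0.012  0.878  0.479]
 [ 1.    -0.011 -0.006]
 [ 0.     0.479 -0.878]]
[0.5052657  0.04799308 0.12420092]
mid offset cm [33.75, -23.43, 0.42] rot [-0.157, 0.204, -0.793] | TCP [0.42, -0.3, 0.4]
pre offset cm [38.85, -58.14, 6.56] rot [-0.426, 0.328, -1.292] | TCP [0.388, 0.049, 0.339]
grasp offset cm [43.03, -57.05, 14.46] rot [-0.426, 0.328, -1.292] | TCP [0.431, 0.049, 0.26]
```

```bash
python3 -m jog '{"offset":[[33.8,-23.4,0.4],[33.8,-23.4,0.4],[33.8,-23.4,0.4],[33.8,-23.4,0.4],[33.8,-23.4,0.4],[33.8,-23.4,0.4],[33.8,-23.4,0.4],[33.8,-23.4,0.4],[38.9,-58.1,6.6],[38.9,-58.1,6.6],[38.9,-58.1,6.6],[38.9,-58.1,6.6],[38.9,-58.1,6.6],[38.9,-58.1,6.6],[38.9,-58.1,6.6],[38.9,-58.1,6.6],[38.9,-58.1,6.6],[38.9,-58.1,6.6],[38.9,-58.1,6.6],[38.9,-58.1,6.6]],"delta_rot":[[-0.157,0.204,-0.793],[-0.157,0.204,-0.793],[-0.157,0.204,-0.793],[-0.157,0.204,-0.793],[-0.157,0.204,-0.793],[-0.157,0.204,-0.793],[-0.157,0.204,-0.793],[-0.157,0.204,-0.793],[-0.426,0.328,-1.292],[-0.426,0.328,-1.292],[-0.426,0.328,-1.292],[-0.426,0.328,-1.292],[-0.426,0.328,-1.292],[-0.426,0.328,-1.292],[-0.426,0.328,-1.292],[-0.426,0.328,-1.292],[-0.426,0.328,-1.292],[-0.426,0.328,-1.292],[-0.426,0.328,-1.292],[-0.426,0.328,-1.292]],"gripper":[0.65,0.65,0.65,0.65,0.65,0.65,0.65,0.65,0.65,0.65,0.65,0.65,0.65,0.65,0.65,0.65,0.65,0.65,0.65,0.65]}' 30
python3 - <<'E'
from plan import *
state()
Rm=RT(-.0123,.5,np.pi/2); b=barw(.18)
show('pre',tcp(b,Rm,.155+.09),Rm)
show('grasp',tcp(b,Rm,.155),Rm)
E
```

```text
t: 1.77
eef_pos: [0.3876, 0.0521, 0.338]
orientation: [0.175, 0.687, 0.684, 0.174]
contact_force: [0.4, -0.2, -0.3]
gripper_width: 0.35
t 1.77 pos [0.3876 0.0521 0.338 ] F [ 0.4 -0.2 -0.3] w 0.35 j [-0.08 -0.54  2.36  0.05  0.83 -0.11]
pre offset cm [-0.26, 0.08, -0.1] rot [-0.002, -0.003, 0.007] | TCP [0.388, 0.049, 0.339]
grasp offset cm [-0.29, 0.09, 8.9] rot [-0.002, -0.003, 0.007] | TCP [0.431, 0.049, 0.26]
```

```bash
python3 -m jog '{"offset":[[-0.2,0.1,3],[-0.3,0.1,6],[-0.3,0.1,8.5],[-0.3,0.1,8.9],[-0.3,0.1,8.9],[-0.3,0.1,8.9]],"delta_rot":[[0,0,0.007],[0,0,0.007],[0,0,0.007],[0,0,0.007],[0,0,0.007],[0,0,0.007]],"gripper":[0.65,0.65,0.65,0.65,0.65,0.65]}'
cat > snap.py <<'E'
import sys
from plan import *
def snap(tag,rs):
    out=[]
    for n,(u0,v0,u1,v1) in rs.items():
        im,d=env.get_image(n); cv2.imwrite(f'pics/{n}_{tag}.png',im); np.save(f'pics/{n}_{tag}.npy',d)
        q=im[v0:v1,u0:u1]; k=390/max(q.shape[0],q.shape[1]); q=cv2.resize(q,None,fx=k,fy=k,interpolation=cv2.INTER_CUBIC)
        o=np.zeros((390,390,3),np.uint8); o[:q.shape[0],:q.shape[1]]=q; out.append(o)
    cv2.imwrite(f'pics/z_{tag}.png',np.hstack(out))
if __name__=='__main__':
    snap(sys.argv[1],{'scene':(240,100,400,260),'top':(250,150,370,270)} if len(sys.argv)<3 else eval(sys.argv[2])); state()
E
python3 snap.py a1
```

```text
t: 2.27
eef_pos: [0.4311, 0.0475, 0.2608]
orientation: [0.174, 0.69, 0.681, 0.174]
contact_force: [-0.9, -0.8, 0.1]
gripper_width: 0.353
t 2.37 pos [0.4314 0.048  0.262 ] F [ 0.6  0.2 -0.4] w 0.354 j [-0.09 -0.27  2.33  0.07  0.58 -0.12]
```

View pics/z_a1.png

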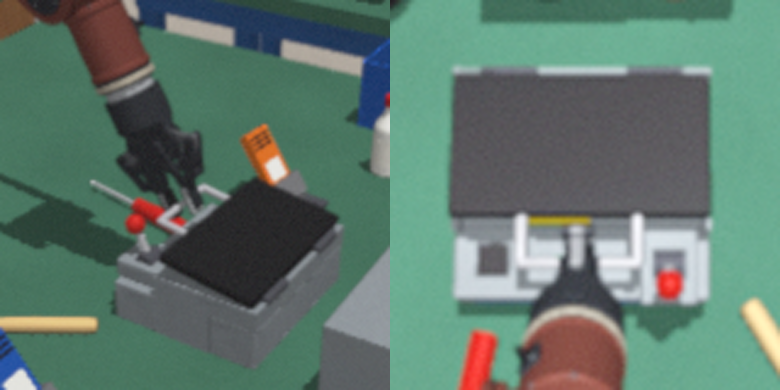

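The fingers straddle the bar: around (180,205) in the left crop and (578,250) in the right, with one finger in the gap. I'll close on it now.

```bash
python3 -m jog '{"offset":[[0,0,0],[0,0,0],[0,0,0],[0,0,0],[0,0,0],[0,0,0]],"delta_rot":[[0,0,0],[0,0,0],[0,0,0],[0,0,0],[0,0,0],[0,0,0]],"gripper":[1,1,1,1,1,1]}' 30
python3 - <<'E'
from plan import *
state()
s,p0,R0=now(); g=p0+.1547*R0[:,2]; print('grasp pt',g, 'bar .18',barw(.18))
b0=barw(.18)
for th in(.3,.5,.7,.9,1.1,1.3,1.5,1.6,1.7,1.745,1.8): print(th,((R0.T@(barw(th)-b0))*100).round(2).tolist())
E
```

```text
t: 2.87
eef_pos: [0.4286, 0.0481, 0.2603]
orientation: [0.172, 0.69, 0.682, 0.172]
contact_force: [-17.6, -2.6, 4.7]
gripper_width: 0.103
t 2.87 pos [0.4286 0.0481 0.2603] F [-17.6  -2.6   4.7] w 0.103 j [-0.09 -0.27  2.34  0.07  0.59 -0.12]
grasp pt [0.50164764 0.04755229 0.12390823] bar .18 [0.5052657  0.04799308 0.12420092]
0.3 [0.0, 1.47, -1.5]
0.5 [0.01, 4.29, -3.57]
0.7 [0.01, 7.47, -5.04]
0.9 [0.01, 10.87, -5.85]
1.1 [0.01, 14.37, -5.96]
1.3 [0.01, 17.82, -5.38]
1.5 [0.01, 21.08, -4.13]
1.6 [0.01, 22.6, -3.26]
1.7 [0.0, 24.03, -2.25]
1.745 [0.0, 24.64, -1.75]
1.8 [0.0, 25.35, -1.1]
```

```bash
python3 -m jog '{"offset":[[0,0,0],[0,0.7,-0.75],[0,1.5,-1.5],[0,2.2,-2.1],[0,2.8,-2.6],[0,3.6,-3.1],[0,4.3,-3.6],[0,5.1,-4.0],[0,5.9,-4.4],[0,6.7,-4.7],[0,7.5,-5.0],[0,7.5,-5.0]],"delta_rot":[[0,0,0],[0,0,0],[0,0,0],[0,0,0],[0,0,0],[0,0,0],[0,0,0],[0,0,0],[0,0,0],[0,0,0],[0,0,0],[0,0,0]],"gripper":[1,1,1,1,1,1,1,1,1,1,1,1]}' 30
python3 snap.py a2
```

```text
t: 3.87
eef_pos: [0.4706, 0.0475, 0.3428]
orientation: [0.172, 0.69, 0.682, 0.171]
contact_force: [-29.4, -1.5, 20.7]
gripper_width: 0.103
t 3.97 pos [0.4705 0.0475 0.3428] F [-28.2  -1.8  20.5] w 0.1 j [-0.08 -0.28  2.17  0.05  0.76 -0.09]
```

View pics/z_a2.png

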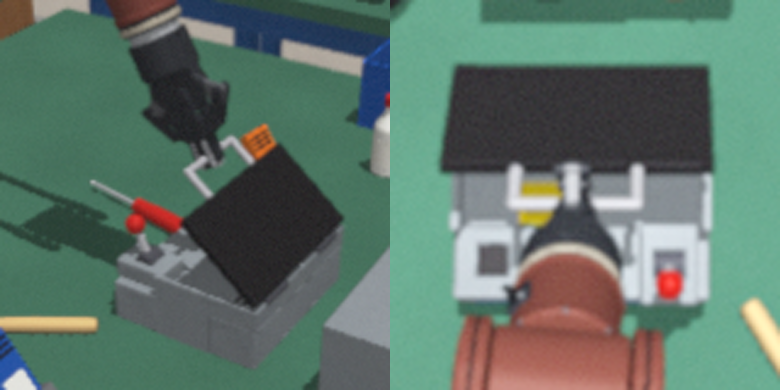

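```bash
cat > scr.py <<'E'
from plan import *
def screen(tag,thr=.0025):
    """angle of the panel from both clouds, tester frame x-z"""
    res=[]
    for n in('top','scene'):
        P=Cam(n).cloud(np.load(f'pics/{n}_{tag}.npy')).reshape(-1,3); im=cv2.imread(f'pics/{n}_{tag}.png').reshape(-1,3)
        Q=(P-Mt[:3,3])@Mt[:3,:3]
        m=(abs(Q[:,1])<.11)&(Q[:,2]>.10)&(Q[:,2]<.26)&(Q[:,0]>-.08)&(Q[:,0]<.17)&(im.max(1)<75)
        Q=Q[m]
        if len(Q)<50: print(n,'few',len(Q)); continue
        # RANSAC line in x-z
        rng=np.random.default_rng(0); best=None
        for _ in range(500):
            i,j=rng.choice(len(Q),2,replace=False); d=Q[j,[0,2]]-Q[i,[0,2]]; L_=np.hypot(*d)
            if L_<.03: continue
            e=abs((Q[:,0]-Q[i,0])*d[1]-(Q[:,2]-Q[i,2])*d[0])/L_; k=e<thr
            if best is None or k.sum()>best.sum(): best=k
        X=Q[best][:,[0,2]]; c=X.mean(0); v=np.linalg.svd(X-c,full_matrices=False)[2][0]; v=v if v[1]>0 else -v
        th=np.arctan2(v[1],-v[0]); nrm=np.array([np.sin(th),np.cos(th)]); d=(c-[.09,.085])@nrm
        print(n,'th',round(th,3),'deg',round(np.degrees(th),1),'n',best.sum(),len(Q),'plane off hinge mm',round(d*1000,1)); res.append(th)
    return res
E
python3 - <<'E'
from scr import *
screen('a2'); state()
s,p0,R0=now(); print('grasp pt',p0+.1547*R0[:,2],'model',barw(.68))
for th0 in(.65,.68,.7):
  print(th0,[((R0.T@(barw(th)-barw(th0)))*100).round(2)[1:].tolist() for th in(.8,.9,1.0,1.1,1.2,1.3,1.4)])
E
```

```text
top th 0.686 deg 39.3 n 2044 2463 plane off hinge mm 17.5
scene th 0.687 deg 39.3 n 1780 2324 plane off hinge mm 13.9
t 3.97 pos [0.4705 0.0475 0.3428] F [-28.2  -1.8  20.5] w 0.1 j [-0.08 -0.28  2.17  0.05  0.76 -0.09]
grasp pt [0.54338785 0.04695157 0.20633575] model [0.54495822 0.04750484 0.20125936]
0.65 [[2.5, -0.8], [4.22, -1.12], [5.97, -1.27], [7.72, -1.24], [9.46, -1.04], [11.17, -0.66], [12.83, -0.12]]
0.68 [[2.01, -0.61], [3.73, -0.93], [5.48, -1.08], [7.23, -1.05], [8.97, -0.85], [10.68, -0.47], [12.34, 0.07]]
0.7 [[1.68, -0.49], [3.4, -0.81], [5.15, -0.96], [6.9, -0.93], [8.64, -0.73], [10.35, -0.36], [12.01, 0.19]]
```

```bash
python3 -m jog '{"offset":[[0,0,0],[0,0.9,-0.3],[0,1.9,-0.6],[0,2.8,-0.8],[0,3.6,-0.95],[0,4.5,-1.05],[0,5.4,-1.1],[0,6.3,-1.1],[0,7.1,-1.05],[0,8.0,-1.0],[0,8.9,-0.85],[0,9.8,-0.7],[0,10.6,-0.5],[0,11.4,-0.25],[0,12.2,0.05],[0,12.2,0.05]],"delta_rot":[[0,0,0],[0,0,0],[0,0,0],[0,0,0],[0,0,0],[0,0,0],[0,0,0],[0,0,0],[0,0,0],[0,0,0],[0,0,0],[0,0,0],[0,0,0],[0,0,0],[0,0,0],[0,0,0]],"gripper":[1,1,1,1,1,1,1,1,1,1,1,1,1,1,1,1]}' 30
python3 snap.py a3
python3 - <<'E'
from scr import *
th=screen('a3',.004); th0=np.mean(th)
s,p0,R0=now(); print('grasp pt',p0+.1547*R0[:,2],'model',barw(th0))
for th0 in (th0,1.36):
  print(th0,[((R0.T@(barw(th)-barw(th0)))*100).round(2)[1:].tolist() for th in(1.45,1.5,1.55,1.6,1.65,1.7,1.745,1.77)])
E
```

```text
t: 5.3
eef_pos: [0.5799, 0.0459, 0.4021]
orientation: [0.174, 0.689, 0.682, 0.172]
contact_force: [3.1, -2.8, -1.5]
gripper_width: 0.102
t 5.4 pos [0.5794 0.0459 0.4019] F [ 3.4 -3.4  0.7] w 0.1 j [-0.06 -0.05  1.86  0.03  0.84 -0.07]
top th 1.45 deg 83.1 n 60 60 plane off hinge mm 0.9
scene th 1.414 deg 81.0 n 1502 1554 plane off hinge mm 12.0
grasp pt [0.65302649 0.04526588 0.26587379] model [0.65970111 0.04609343 0.25942342]
1.4319716939942846 [[0.29, 0.13], [1.08, 0.5], [1.85, 0.92], [2.6, 1.38], [3.32, 1.87], [4.02, 2.39], [4.63, 2.9], [4.96, 3.19]]
1.36 [[1.47, 0.58], [2.26, 0.96], [3.03, 1.37], [3.78, 1.83], [4.5, 2.32], [5.2, 2.85], [5.81, 3.35], [6.13, 3.64]]
```

View pics/z_a3.png

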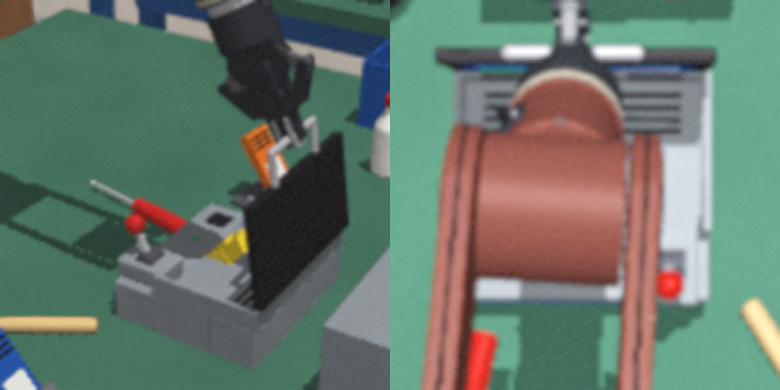

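```bash
python3 -m jog '{"offset":[[0,0.35,0.13],[0,0.7,0.3],[0,1.1,0.45],[0,1.5,0.65],[0,1.9,0.85],[0,2.25,1.1],[0,2.6,1.3],[0,3.0,1.5],[0,3.35,1.8],[0,3.7,2.0],[0,4.05,2.3],[0,4.4,2.5],[0,4.7,2.8],[0,5.0,3.05],[0,5.0,3.05]],"delta_rot":[[0,0,0],[0,0,0],[0,0,0],[0,0,0],[0,0,0],[0,0,0],[0,0,0],[0,0,0],[0,0,0],[0,0,0],[0,0,0],[0,0,0],[0,0,0],[0,0,0],[0,0,0]],"gripper":[1,1,1,1,1,1,1,1,1,1,1,1,1,1,1]}' 30
python3 snap.py a4
python3 - <<'E'
from scr import *
th=screen('a4',.004)
E
```

```text
t: 6.65
eef_pos: [0.6381, 0.0451, 0.3988]
orientation: [0.174, 0.689, 0.682, 0.173]
contact_force: [0.4, -3.0, -2.3]
gripper_width: 0.104
t 6.75 pos [0.638  0.0451 0.3988] F [ 3.1 -3.7 -3.7] w 0.099 j [-0.06  0.09  1.72  0.03  0.84 -0.06]
top th 1.763 deg 101.0 n 223 245 plane off hinge mm 2.1
scene th 1.744 deg 99.9 n 895 949 plane off hinge mm 11.9
```

View pics/z_a4.png

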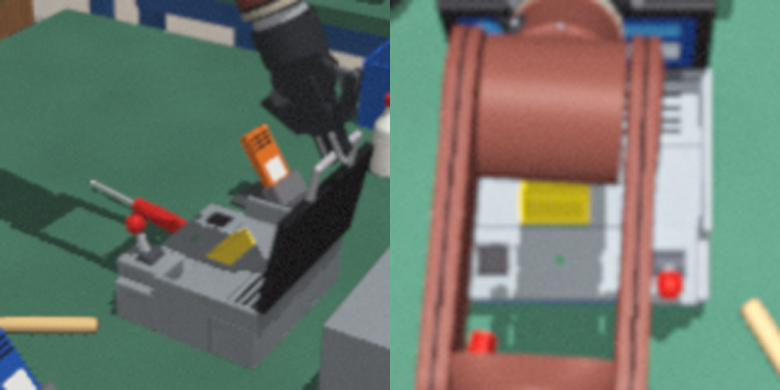

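```bash
python3 -m jog '{"offset":[[0,0,0],[0,0,0],[0,0,0],[0,0,0],[0,0,-0.5],[0,0,-2],[0,0,-5],[0,0,-8],[0,0,-11],[0,0,-12],[0,0,-12]],"delta_rot":[[0,0,0],[0,0,0],[0,0,0],[0,0,0],[0,0,0],[0,0,0],[0,0,0],[0,0,0],[0,0,0],[0,0,0],[0,0,0]],"gripper":[0.7,0.7,0.7,0.7,0.7,0.7,0.7,0.7,0.7,0.7,0.7]}' 30
python3 - <<'E'
from plan import *
state()
dock=(.5245,-.289,.034)
M=cartT(*dock); zc=M[:3,2]
for a,b in((np.pi/2,0),):
    Rm=RT(dock[2],L,0); print(Rm.round(3))
    g=M[:3,3]+zc*.088
    show('mid',[.42,-.12,.42],RT(0,L,.6))
    show('pre',tcp(g,Rm,.155+.08),Rm); show('gr',tcp(g,Rm),Rm)
E
```

```text
t: 7.67
eef_pos: [0.5805, 0.0459, 0.509]
orientation: [0.177, 0.688, 0.681, 0.175]
contact_force: [0.3, -0.8, 0.5]
gripper_width: 0.303
t 7.67 pos [0.5805 0.0459 0.509 ] F [ 0.3 -0.8  0.5] w 0.303 j [-0.06 -0.11  1.72  0.03  1.03 -0.06]
[[ 0.819  0.034  0.573]
 [ 0.028 -0.999  0.019]
 [ 0.574  0.    -0.819]]
mid offset cm [-16.76, -18.2, 0.13] rot [-0.096, 0.057, 0.961] | TCP [0.42, -0.12, 0.42]
pre offset cm [-34.37, -31.74, 8.35] rot [-0.065, 0.102, 1.531] | TCP [0.339, -0.295, 0.283]
gr offset cm [-34.17, -30.89, 16.3] rot [-0.065, 0.102, 1.531] | TCP [0.385, -0.294, 0.217]
```

```bash
python3 -m jog '{"offset":[[-16.8,-18.2,0.1],[-16.8,-18.2,0.1],[-16.8,-18.2,0.1],[-16.8,-18.2,0.1],[-16.8,-18.2,0.1],[-16.8,-18.2,0.1],[-34.4,-31.7,8.3],[-34.4,-31.7,8.3],[-34.4,-31.7,8.3],[-34.4,-31.7,8.3],[-34.4,-31.7,8.3],[-34.4,-31.7,8.3],[-34.4,-31.7,8.3],[-34.4,-31.7,8.3],[-34.4,-31.7,8.3],[-34.4,-31.7,8.3]],"delta_rot":[[-0.096,0.057,0.961],[-0.096,0.057,0.961],[-0.096,0.057,0.961],[-0.096,0.057,0.961],[-0.096,0.057,0.961],[-0.096,0.057,0.961],[-0.065,0.102,1.531],[-0.065,0.102,1.531],[-0.065,0.102,1.531],[-0.065,0.102,1.531],[-0.065,0.102,1.531],[-0.065,0.102,1.531],[-0.065,0.102,1.531],[-0.065,0.102,1.531],[-0.065,0.102,1.531],[-0.065,0.102,1.531]],"gripper":[0.05,0.05,0.05,0.05,0.05,0.05,0.05,0.05,0.05,0.05,0.05,0.05,0.05,0.05,0.05,0.05]}' 30
python3 snap.py b1 "{'scene':(190,120,400,330),'top':(250,150,370,270)}"
python3 - <<'E'
from scr import *
th=screen('b1',.004)
E
```

```text
t: 9.0
eef_pos: [0.3396, -0.2951, 0.2828]
orientation: [-0.005, 0.954, 0.017, 0.3]
contact_force: [-1.3, -0.3, 0.2]
gripper_width: 0.948
t 9.1 pos [ 0.3399 -0.295   0.2836] F [-0.5 -0.6  0.8] w 0.948 j [-1.08 -0.2   2.25  0.7   0.93  0.07]
top th 1.768 deg 101.3 n 455 539 plane off hinge mm 2.1
scene th 1.741 deg 99.8 n 898 953 plane off hinge mm 12.0
```

View pics/z_b1.png

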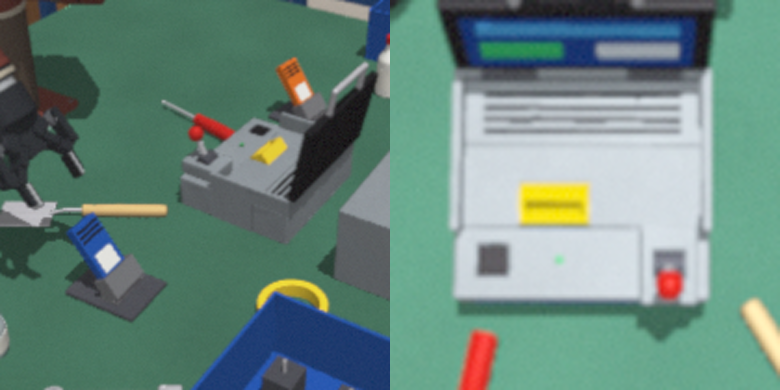

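View pics/top_b1.png

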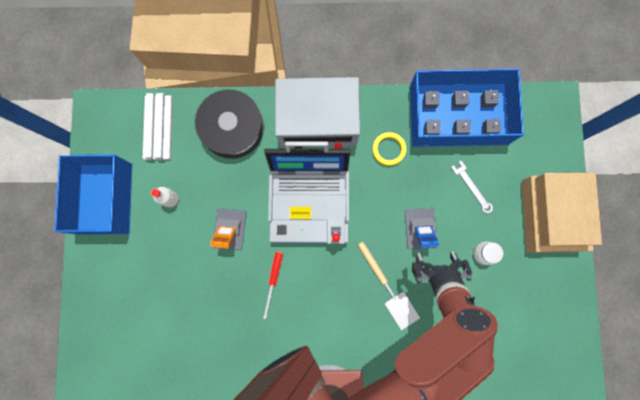

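```bash
cat > bay.py <<'E'
from cart import *
BAYZ=np.array([-np.sin(L),0,np.cos(L)]); BAYX=np.array([np.cos(L),0,np.sin(L)])
MOUTH=np.array([-.030,.025,.066])
def bayhull(o=.006):
    P=[]
    for sx in(-1,1):
        for sy in(-1,1):
            r=MOUTH+sx*(.009+o)*BAYX+np.array([0,sy*(.026+o),0]); P.append(r)
            P.append(r-BAYZ*max(0,(r[2]-.056))/BAYZ[2])
    return np.array(P)
def ymask(im,roi,Z=8):
    u0,v0,u1,v1=roi; q=cv2.resize(im[v0:v1,u0:u1],None,fx=Z,fy=Z,interpolation=cv2.INTER_CUBIC)
    m=cv2.inRange(cv2.cvtColor(q,cv2.COLOR_BGR2HSV),(20,110,80),(34,255,255))
    h=cv2.convexHull(np.vstack([x for x in cv2.findContours(m,0,1)[0] if len(x)>20])); o=np.zeros_like(m); cv2.fillPoly(o,[h],255); return o,q
E
python3 - <<'E'
from bay import *
cams={n:Cam(n) for n in('top','scene')}; rois={'top':(280,195,345,245),'scene':(310,175,360,225)}
tag='b1'
H={n:ymask(cv2.imread(f'pics/{n}_{tag}.png'),rois[n]) for n in rois}
def sil(n,M):
    uv=toz(cams[n].proj(ap(M,bayhull())),rois[n]); o=np.zeros(H[n][0].shape,np.uint8); cv2.fillPoly(o,[cv2.convexHull((uv*16).round().astype(np.int32))],255,shift=4); return o
def fit(names,x0=(.586,.047)):
    f=lambda p:sum((sil(n,T(p[0],p[1],-.0123))!=H[n][0]).sum()/(H[n][0]>0).sum() for n in names)
    x0=np.array(x0); return minimize(f,x0,method='Nelder-Mead',options=dict(initial_simplex=x0+np.array([[0,0],[.004,0],[0,.004]]),xatol=1e-5,fatol=1e-5))
for nm in(['top'],['scene'],['top','scene']): 
    r=fit(nm); print(nm,r.x.round(4),round(r.fun,3))
out=[]
for n in rois:
    q=H[n][1].copy()
    cv2.drawContours(q,cv2.findContours(H[n][0],0,1)[0],-1,(255,0,0),1); cv2.drawContours(q,cv2.findContours(sil(n,T(*r.x,-.0123)),0,1)[0],-1,(0,0,255),1)
    out.append(cv2.copyMakeBorder(q[:390,:390],0,390-min(390,q.shape[0]),0,390-min(390,q.shape[1]),0))
cv2.imwrite('pics/bayfit.png',np.hstack(out))
E
```

```text
['top'] [0.5867 0.0475] 0.08
['scene'] [0.583  0.0504] 0.043
['top', 'scene'] [0.5847 0.0491] 0.294
```

View pics/bayfit.png

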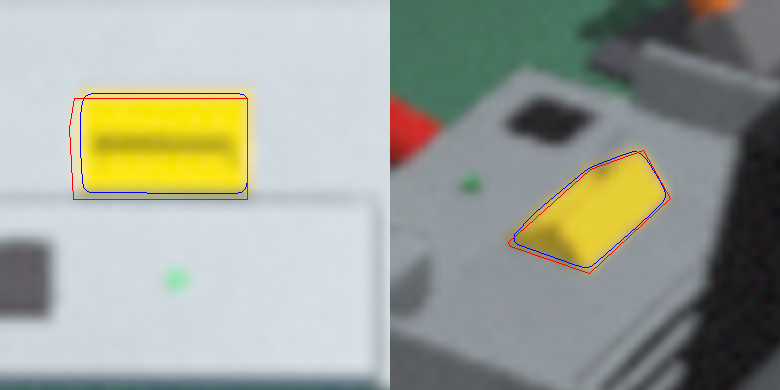

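```bash
python3 -m jog '{"offset":[[0,0,2],[0,0,4],[0,0,5],[0,0,5],[0,0,5]],"delta_rot":[[0,0,0],[0,0,0],[0,0,0],[0,0,0],[0,0,0]],"gripper":[0.05,0.05,0.05,0.05,0.05]}' 30
python3 snap.py b2 "{'scene':(190,190,300,300),'top':(390,195,490,295)}"
python3 - <<'E'
from plan import *
dock=(.524,-.289,.034); M=cartT(*dock); Rm=RT(dock[2],L,0)
show('gr',tcp(M[:3,3]+M[:3,2]*.088,Rm),Rm)
E
```

```text
t: 9.52
eef_pos: [0.369, -0.2933, 0.2427]
orientation: [-0.005, 0.954, 0.019, 0.301]
contact_force: [0.1, -0.1, -0.2]
gripper_width: 0.952
t 9.62 pos [ 0.3688 -0.294   0.2436] F [ 0.2 -0.9 -0. ] w 0.955 j [-1.02 -0.07  2.23  0.76  0.81  0.03]
gr offset cm [-0.23, 0.03, 3.08] rot [0.0, -0.001, 0.004] | TCP [0.385, -0.294, 0.217]
```

View pics/z_b2.png

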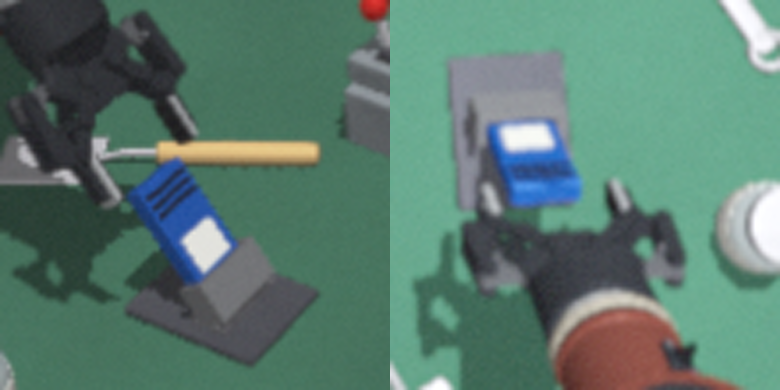

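```bash
python3 -m jog '{"offset":[[-0.2,0,1.5],[-0.2,0,2.8],[-0.2,0,3.1],[-0.2,0,3.1],[-0.2,0,3.1],[-0.2,0,3.1],[-0.2,0,3.1],[-0.2,0,3.1],[-0.2,0,3.1],[-0.2,0,3.1]],"delta_rot":[[0,0,0],[0,0,0],[0,0,0],[0,0,0],[0,0,0],[0,0,0],[0,0,0],[0,0,0],[0,0,0],[0,0,0]],"gripper":[0.05,0.05,0.05,0.05,0.6,0.6,0.6,0.6,0.6,0.6]}' 40
python3 snap.py b3 "{'scene':(190,190,300,300),'top':(390,195,490,295)}"
```

```text
t: 10.45
eef_pos: [0.385, -0.2938, 0.2179]
orientation: [-0.004, 0.953, 0.018, 0.302]
contact_force: [-6.2, 2.1, 6.7]
gripper_width: 0.577
t 10.55 pos [ 0.385  -0.2938  0.218 ] F [-5.6  0.9  7.4] w 0.578 j [-0.98  0.01  2.21  0.81  0.74 -0.01]
```

View pics/z_b3.png

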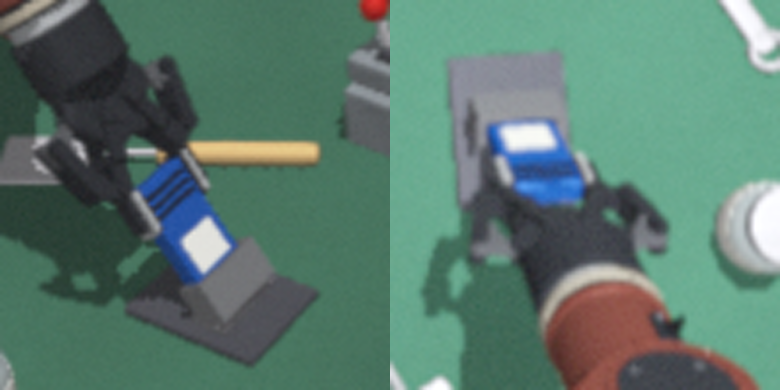

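```bash
python3 -m jog '{"offset":[[0,0,0],[0,0,0],[0,0,-1],[0,0,-2],[0,0,-3],[0,0,-4],[0,0,-6],[0,0,-8],[0,0,-10],[0,0,-12],[0,0,-12],[0,0,-12]],"delta_rot":[[0,0,0],[0,0,0],[0,0,0],[0,0,0],[0,0,0],[0,0,0],[0,0,0],[0,0,0],[0,0,0],[0,0,0],[0,0,0],[0,0,0]],"gripper":[0.7,0.7,0.7,0.7,0.7,0.7,0.7,0.7,0.7,0.7,0.7,0.7]}' 60
python3 snap.py b4 "{'scene':(130,130,300,300),'top':(390,195,490,295)}"
cat > tgt.py <<'E'
from bay import *
from plan import *
def bayw(tx,ty,yaw=-.0123): 
    M=T(tx,ty,yaw); m=ap(M,MOUTH)[0]; z=M[:3,:3]@BAYZ; return m,z   # mouth, axis out
E
python3 - <<'E'
from tgt import *
m,z=bayw(.5845,.049); yaw=-.0123; Rm=RT(yaw,L,0); print('mouth',m)
show('hi',tcp(m+z*(.088+.10),Rm),Rm); show('pre',tcp(m+z*(.088+.012),Rm),Rm)
E
```

```text
t: 11.55
eef_pos: [0.3158, -0.2965, 0.3167]
orientation: [-0.003, 0.953, 0.018, 0.302]
contact_force: [0.2, 0.5, -1.5]
gripper_width: 0.579
t 11.65 pos [ 0.316  -0.2958  0.3151] F [ 0.2  0.3 -2. ] w 0.575 j [-1.14 -0.3   2.26  0.67  1.03  0.08]
mouth [0.55480976 0.0743671  0.066     ]
hi offset cm [6.47, -37.06, 0.53] rot [-0.026, -0.001, 0.042] | TCP [0.358, 0.077, 0.347]
pre offset cm [6.45, -36.83, 9.33] rot [-0.026, -0.001, 0.042] | TCP [0.409, 0.076, 0.275]
```

View pics/z_b4.png

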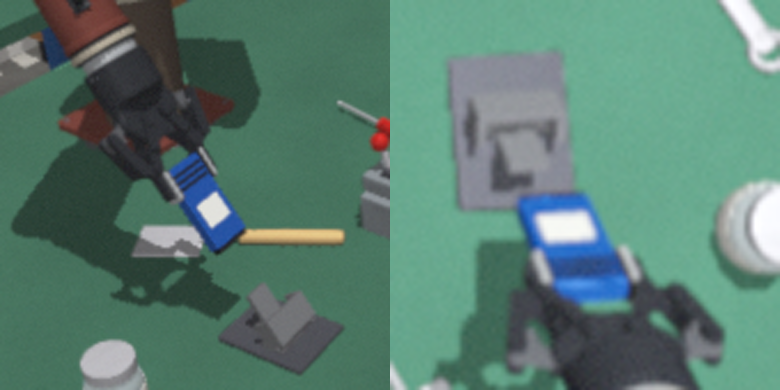

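```bash
python3 -m jog '{"offset":[[3.4,0,-4.9],[3.4,0,-4.9],[5,-15,-4.9],[5,-15,-4.9],[5,-15,-4.9],[5,-15,-4.9],[6.5,-30,-4],[6.5,-30,-4],[6.5,-30,-4],[6.5,-30,-4],[6.5,-37,0.5],[6.5,-37,0.5],[6.5,-37,0.5],[6.5,-37,0.5],[6.5,-37,0.5],[6.5,-37,0.5],[6.5,-37,0.5]],"delta_rot":[[0,0,0],[0,0,0],[0,0,0],[0,0,0],[0,0,0],[-0.026,0,0.042],[-0.026,0,0.042],[-0.026,0,0.042],[-0.026,0,0.042],[-0.026,0,0.042],[-0.026,0,0.042],[-0.026,0,0.042],[-0.026,0,0.042],[-0.026,0,0.042],[-0.026,0,0.042],[-0.026,0,0.042],[-0.026,0,0.042]],"gripper":[0.7,0.7,0.7,0.7,0.7,0.7,0.7,0.7,0.7,0.7,0.7,0.7,0.7,0.7,0.7,0.7,0.7]}' 60
python3 - <<'E'
from tgt import *
m,z=bayw(.5845,.049); Rm=RT(-.0123,L,0); state()
show('hi',tcp(m+z*(.088+.10),Rm),Rm); show('pre',tcp(m+z*(.088+.02),Rm),Rm)
E
python3 snap.py c1 "{'scene':(260,120,380,240),'top':(260,160,360,260)}"
```

```text
t: 13.07
eef_pos: [0.3585, 0.0747, 0.3481]
orientation: [0.002, 0.953, -0.007, 0.302]
contact_force: [-0.4, 0.2, -1.5]
gripper_width: 0.578
t 13.07 pos [0.3585 0.0747 0.3481] F [-0.4  0.2 -1.5] w 0.578 j [-0.01 -0.7   2.44 -0.    0.78  1.58]
hi offset cm [-0.1, -0.21, 0.06] rot [0.002, -0.003, -0.003] | TCP [0.358, 0.077, 0.347]
pre offset cm [-0.13, -0.22, 8.06] rot [0.002, -0.003, -0.003] | TCP [0.404, 0.076, 0.281]
t 13.17 pos [0.3585 0.0746 0.3483] F [-0.4 -0.1 -1.3] w 0.579 j [-0.01 -0.7   2.44 -0.    0.78  1.58]
```

View pics/z_c1.png

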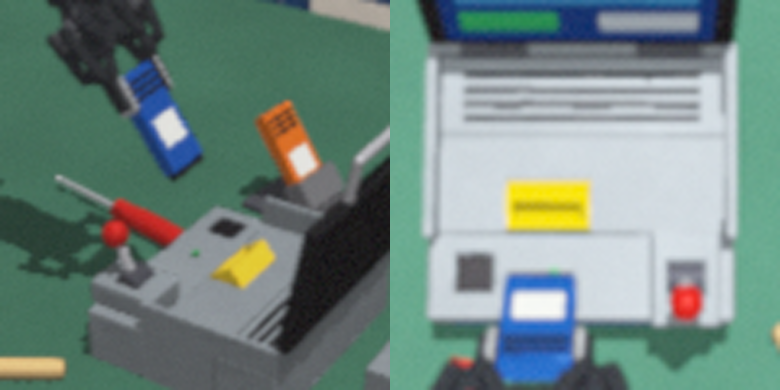

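```bash
python3 -m jog '{"offset":[[-0.1,-0.2,2],[-0.1,-0.2,4.5],[-0.1,-0.2,7],[-0.1,-0.2,8],[-0.1,-0.2,8],[-0.1,-0.2,8]],"delta_rot":[[0,0,0],[0,0,0],[0,0,0],[0,0,0],[0,0,0],[0,0,0]],"gripper":[0.7,0.7,0.7,0.7,0.7,0.7]}' 60
python3 snap.py c2 "{'scene':(280,150,360,230),'top':(270,180,340,250)}"
```

```text
t: 13.67
eef_pos: [0.4039, 0.0747, 0.2823]
orientation: [0.003, 0.953, -0.009, 0.302]
contact_force: [0.7, 0.9, -0.9]
gripper_width: 0.578
t 13.77 pos [0.4041 0.0752 0.2835] F [-0.1  0.2 -1.3] w 0.582 j [-0.01 -0.42  2.41 -0.01  0.53  1.59]
```

View pics/z_c2.png

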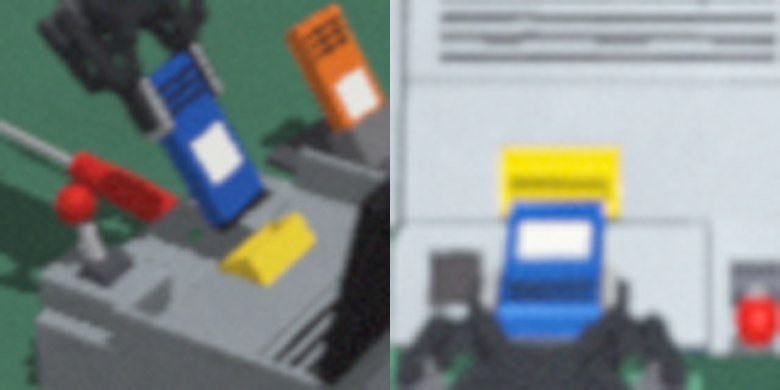

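```bash
cat > rel.py <<'E'
from tgt import *
import sys
cams={n:Cam(n) for n in('top','scene')}
SH={'top':np.array([.0022,-.0015,0]),'scene':np.array([-.0015,.0014,0])}
def relfit(tag,rois,zc=.066,save=None,freeang=True,x0=None):
    H={n:bluehull(cv2.imread(f'pics/{n}_{tag}.png'),rois[n]) for n in rois}
    s,p0,R0=now(); zt=-R0[:,2]; Rc=np.c_[R0[:,0],-R0[:,1],-R0[:,2]]  # cart axes ~ x: tool x, z: -tool z
    foot0=p0-zt*(.1547+.088)
    def MM(p):
        M=np.eye(4); M[:3,3]=foot0+p[:3]; M[:3,:3]=R.from_rotvec([0,0,p[3]]).as_matrix()@R.from_rotvec(p[4]*R0[:,1]).as_matrix()@Rc if len(p)>3 else Rc; return M
    def pr(n,M,P): return toz(cams[n].proj(ap(M,P)+SH[n]),rois[n])
    def sil(n,M):
        o=np.zeros(H[n][0].shape,np.uint8); cv2.fillPoly(o,[cv2.convexHull((pr(n,M,box(.006,.11))*16).round().astype(np.int32))],255,shift=4); return o
    def clip(n,M):
        a,b,t=[pr(n,M,q)[0] for q in((.008,-.025,zc),(.008,.025,zc),(0,0,0))]
        h,w=H[n][0].shape; v,u=np.mgrid[0:h,0:w]; d=b-a; sd=lambda p,q:d[0]*(q-a[1])-d[1]*(p-a[0]); return sd(u,v)*np.sign(sd(*t))>0
    p=np.zeros(5 if freeang else 3)
    for it in range(3):
        K={n:clip(n,MM(p)) for n in rois}
        f=lambda q:sum(((sil(n,MM(q))!=H[n][0])&K[n]).sum()/((H[n][0]>0)&K[n]).sum() for n in rois)+(2*np.sum(np.square(q[3:])) )
        D=np.diag([.004,.004,.004,.03,.03][:len(p)])*(-1)**it
        p=minimize(f,p,method='Nelder-Mead',options=dict(initial_simplex=np.vstack([p,p+D]),maxiter=600,xatol=1e-5,fatol=1e-6)).x
    m,z=bayw(.5845,.049); by=T(0,0,-.0123)[:3,:3]; ax=by@BAYX; ay=by@np.array([0,1,0])
    M=MM(p); d=M[:3,3]-m
    print(tag,sorted(rois),'cost',round(f(p),3),'shift vs robot mm',(p[:3]*1000).round(1),'ang',p[3:].round(3),'| foot rel mouth mm: bx %.1f by %.1f bz %.1f'%(d@ax*1000,d@ay*1000,d@z*1000),'axis in bay',np.array([M[:3,2]@ax,M[:3,2]@ay]).round(3))
    d0=foot0-m; print('   robot-based: bx %.1f by %.1f bz %.1f'%(d0@ax*1000,d0@ay*1000,d0@z*1000),'axis',np.array([zt@ax,zt@ay]).round(3),'cart y vs bay y',np.array([R0[:,1]@by[:,0]]).round(3))
    if save:
        out=[]
        for n in rois:
            q=H[n][1].copy(); cv2.drawContours(q,cv2.findContours(H[n][0],0,1)[0],-1,(0,255,255),1); cv2.drawContours(q,cv2.findContours(sil(n,M),0,1)[0],-1,(0,0,255),1)
            bh=toz(cams[n].proj(ap(T(.5845,.049,-.0123),bayhull())+SH[n]),rois[n]); cv2.polylines(q,[cv2.convexHull(bh.astype(np.int32))],1,(0,255,0),1)
            out.append(cv2.resize(q,(390,390)))
        cv2.imwrite(save,np.hstack(out))
    return M
E
python3 - <<'E'
from rel import *
r={'top':(280,205,335,260),'scene':(285,150,350,215)}
relfit('c2',r,save='pics/rel1.png'); relfit('c2',r,freeang=False)
for n in r: relfit('c2',{n:r[n]},freeang=False)
E
```

```text
c2 ['scene', 'top'] cost 0.095 shift vs robot mm [-0.8  2.2 -5.6] ang [0.018 0.003] | foot rel mouth mm: bx -1.3 by 0.5 bz 17.8 axis in bay [-0.009 -0.007]
   robot-based: bx 2.6 by -1.8 bz 21.9 axis [-0.005  0.003] cart y vs bay y [-0.005]
c2 ['scene', 'top'] cost 0.099 shift vs robot mm [-0.9  1.9 -6.2] ang [] | foot rel mouth mm: bx -1.7 by 0.1 bz 17.3 axis in bay [-0.005  0.003]
   robot-based: bx 2.6 by -1.8 bz 21.9 axis [-0.005  0.003] cart y vs bay y [-0.005]
c2 ['top'] cost 0.066 shift vs robot mm [-1.2  0.3 -3.3] ang [] | foot rel mouth mm: bx -0.3 by -1.5 bz 19.9 axis in bay [-0.005  0.003]
   robot-based: bx 2.6 by -1.8 bz 21.9 axis [-0.005  0.003] cart y vs bay y [-0.005]
c2 ['scene'] cost 0.031 shift vs robot mm [ 2.1 -3.  -2.3] ang [] | foot rel mouth mm: bx 3.0 by -4.7 bz 18.7 axis in bay [-0.005  0.003]
   robot-based: bx 2.6 by -1.8 bz 21.9 axis [-0.005  0.003] cart y vs bay y [-0.005]
```

View pics/rel1.png

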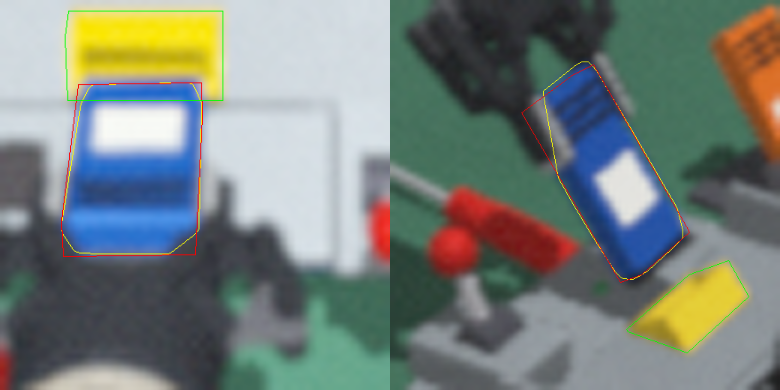

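```bash
python3 -m jog '{"offset":[[0.15,0,0],[0.15,0,0.5],[0.15,0,1.0],[0.15,0,1.4],[0.15,0,1.5],[0.15,0,1.5]],"delta_rot":[[0,0,0],[0,0,0],[0,0,0],[0,0,0],[0,0,0],[0,0,0]],"gripper":[0.7,0.7,0.7,0.7,0.7,0.7]}' 60
python3 snap.py c3 "{'scene':(300,160,350,210),'top':(280,195,330,245)}"
python3 - <<'E'
from rel import *
r={'top':(280,203,335,258),'scene':(288,155,353,220)}
relfit('c3',r,save='pics/rel2.png'); relfit('c3',r,freeang=False)
E
```

```text
t: 14.27
eef_pos: [0.4139, 0.0751, 0.2714]
orientation: [0.003, 0.953, -0.008, 0.303]
contact_force: [0.1, 0.8, -1.9]
gripper_width: 0.577
t 14.37 pos [0.4139 0.0751 0.2718] F [-0.2 -0.1 -1. ] w 0.577 j [-0.01 -0.36  2.4  -0.01  0.49  1.59]
c3 ['scene', 'top'] cost 0.113 shift vs robot mm [-0.1  2.5 -4.7] ang [0.003 0.001] | foot rel mouth mm: bx 1.0 by 0.8 bz 2.9 axis in bay [-0.006  0.001]
   robot-based: bx 3.8 by -1.7 bz 6.7 axis [-0.005  0.003] cart y vs bay y [-0.005]
c3 ['scene', 'top'] cost 0.113 shift vs robot mm [-0.1  1.7 -4.1] ang [] | foot rel mouth mm: bx 1.3 by 0.0 bz 3.4 axis in bay [-0.005  0.003]
   robot-based: bx 3.8 by -1.7 bz 6.7 axis [-0.005  0.003] cart y vs bay y [-0.005]
```

View pics/z_c3.png

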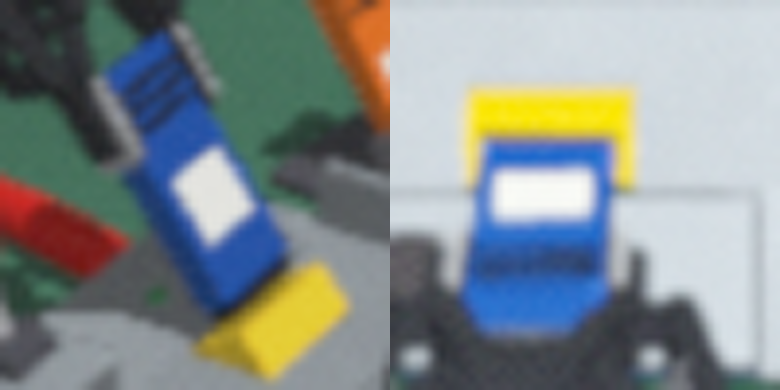

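View pics/rel2.png

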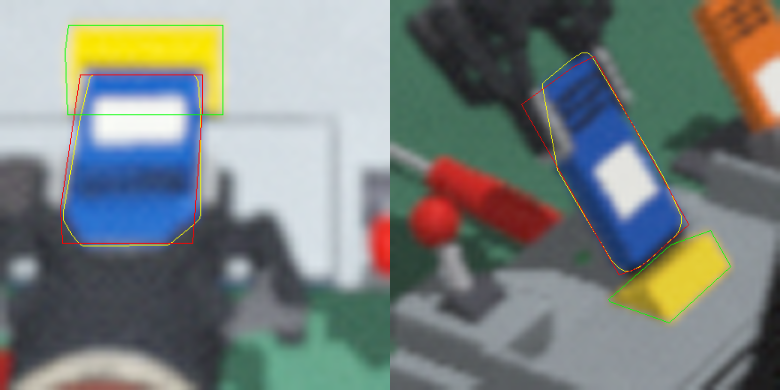

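```bash
python3 -m jog '{"offset":[[-0.06,0.07,0],[-0.06,0.07,0.2],[-0.06,0.07,0.4],[-0.06,0.07,0.6],[-0.06,0.07,0.8],[-0.06,0.07,1.0],[-0.06,0.07,1.0]],"delta_rot":[[0,0,0],[0,0,0],[0,0,0],[0,0,0],[0,0,0],[0,0,0],[0,0,0]],"gripper":[0.7,0.7,0.7,0.7,0.7,0.7,0.7]}' 60
python3 snap.py c4 "{'scene':(300,160,350,210),'top':(280,195,330,245)}"
python3 - <<'E'
from rel import *
r={'top':(280,203,335,258),'scene':(288,155,353,220)}
relfit('c3',r)
E
```

```text
t: 14.95
eef_pos: [0.4192, 0.0743, 0.2629]
orientation: [0.003, 0.953, -0.008, 0.303]
contact_force: [1.1, 0.2, -1.8]
gripper_width: 0.577
t 15.05 pos [0.4192 0.0743 0.2631] F [-0.1  0.2 -1.3] w 0.578 j [-0.01 -0.32  2.39 -0.01  0.46  1.59]
c3 ['scene', 'top'] cost 0.115 shift vs robot mm [-5.1  2.7  4.5] ang [0.002 0.001] | foot rel mouth mm: bx 1.3 by 0.2 bz 3.2 axis in bay [-0.005  0.002]
   robot-based: bx 3.0 by -2.5 bz -3.4 axis [-0.004  0.003] cart y vs bay y [-0.005]
```

View pics/z_c4.png

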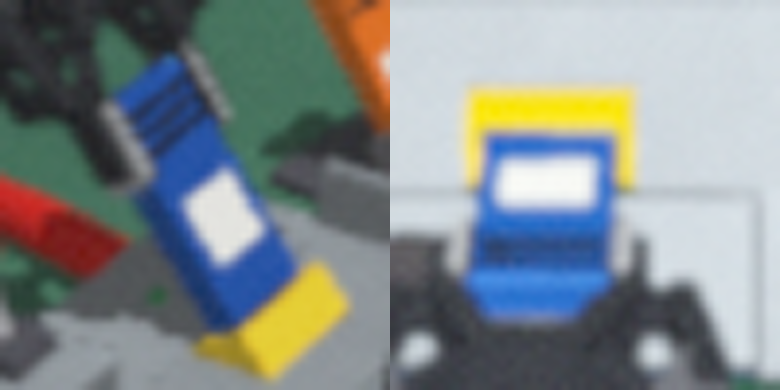

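```bash
python3 -m jog '{"offset":[[0,0,0.3],[0,0,0.6],[0,0,0.9],[0,0,1.2],[0,0,1.2]],"delta_rot":[[0,0,0],[0,0,0],[0,0,0],[0,0,0],[0,0,0]],"gripper":[0.7,0.7,0.7,0.7,0.7]}' 60
python3 -c "
from plan import *
state()"
```

```text
t: 15.47
eef_pos: [0.4298, 0.0752, 0.2604]
orientation: [0.002, 0.951, -0.008, 0.31]
contact_force: [-32.9, 5.4, 46.2]
gripper_width: 0.576
t 15.47 pos [0.4298 0.0752 0.2604] F [-32.9   5.4  46.2] w 0.576 j [-0.01 -0.28  2.37 -0.01  0.42  1.59]
```

```bash
python3 snap.py c5 "{'scene':(300,160,350,210),'top':(280,195,330,245)}"
python3 - <<'E'
from rel import *
r={'top':(280,203,335,258),'scene':(288,155,353,220)}
relfit('c5',r,save='pics/rel3.png')
E
```

```text
t 15.57 pos [0.4297 0.0752 0.2604] F [-34.2   5.3  45.3] w 0.579 j [-0.01 -0.29  2.37 -0.01  0.42  1.59]
c5 ['scene', 'top'] cost 0.137 shift vs robot mm [-15.4   3.3  -0.5] ang [ 0.016 -0.055] | foot rel mouth mm: bx 0.8 by 2.2 bz -3.2 axis in bay [ 0.036 -0.008]
   robot-based: bx 13.7 by -1.0 bz -11.6 axis [-0.019  0.001] cart y vs bay y [-0.004]
```

View pics/z_c5.png

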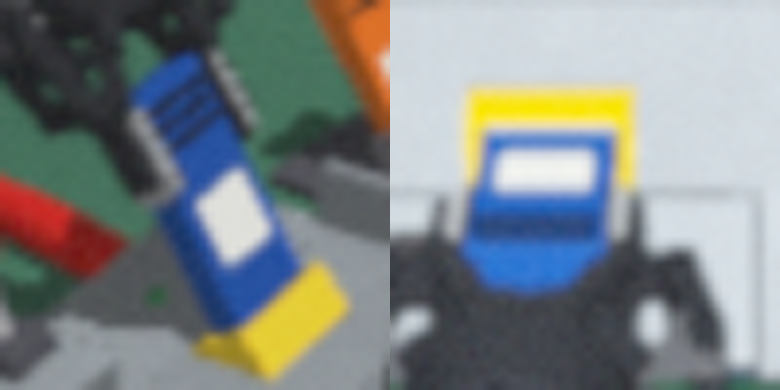

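View pics/rel3.png

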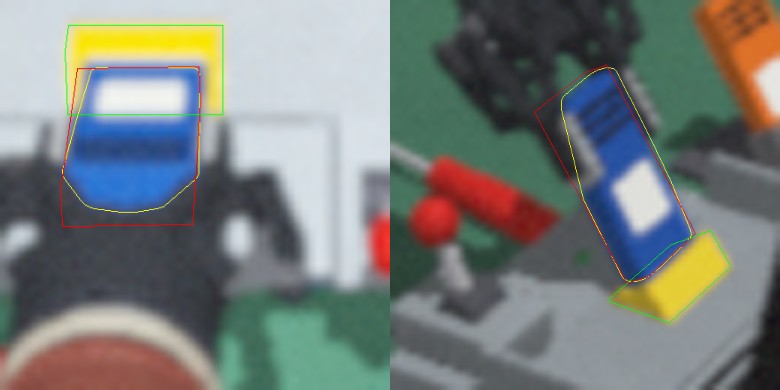

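Run:
```python
from rel import *
M=T(.5867,.0475,-.0123); c=cams['top']
M2=T(.583,.0504,-.0123); s=cams['scene']
B=BAYX; Z=BAYZ; Y=np.array([0,1,0])
for nm,bx,bz in(('backfoot',.015,-.0227),('outer hi',.015,0),('inner hi',.009,0),('cart face',.008,0),('center',0,0),('inner lo',-.009,0),('outer lo',-.015,0)):
    P=MOUTH+B*bx+Z*bz
    print(nm,'top',((c.proj(ap(M,P))[0]-[280,195]+.5)*7.8).round(1),'scene',((s.proj(ap(M2,P))[0]-[300,160]+.5)*7.8).round(1))
q=[]
for t in('b1','c3','c4','c5'):
    im=cv2.imread(f'pics/top_{t}.png')[200:232,290:322]; q.append(cv2.resize(im,(380,290),interpolation=cv2.INTER_CUBIC))
cv2.imwrite('pics/cmp.png',np.vstack([np.hstack(q[:2]),np.hstack(q[2:])]))
```

```text
backfoot top [161.   90.8] scene [310.8 344.1]
outer hi top [157.9 119.2] scene [284.1 296.5]
inner hi top [158.4 133.3] scene [273.6 300.2]
cart face top [158.5 135.7] scene [271.9 300.8]
center top [159.1 154.5] scene [258.  305.6]
inner lo top [159.8 175.5] scene [242.5 311. ]
outer lo top [160.3 189.4] scene [232.3 314.6]
```

View pics/cmp.png

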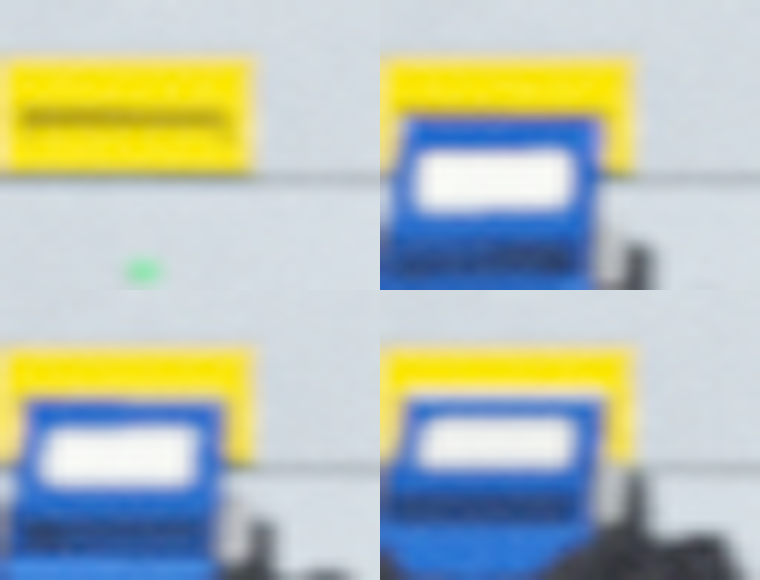

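Run:
```python
from rel import *
Rm=RT(-.0123,L,0)
p4=np.array([.4192,.0743,.2631])
show('c4',p4,Rm); show('c4 up 8mm',p4-Rm[:,2]*.008,Rm); show('c4 up 20',p4-Rm[:,2]*.02,Rm)
```

```text
c4 offset cm [-0.69, 0.1, -0.83] rot [0.001, -0.019, -0.004] | TCP [0.419, 0.074, 0.263]
c4 up 8mm offset cm [-0.67, 0.1, -1.63] rot [0.001, -0.019, -0.004] | TCP [0.415, 0.074, 0.27]
c4 up 20 offset cm [-0.65, 0.1, -2.83] rot [0.001, -0.019, -0.004] | TCP [0.408, 0.074, 0.279]
```

```bash
python3 -m jog '{"offset":[[-0.35,0.1,-0.5],[-0.69,0.1,-0.75],[-0.69,0.1,-0.83],[-0.69,0.1,-0.83],[-0.68,0.1,-1.6],[-0.68,0.1,-2.3],[-0.68,0.1,-2.3]],"delta_rot":[[0,-0.01,0],[0,-0.019,-0.004],[0,-0.019,-0.004],[0,-0.019,-0.004],[0,-0.019,-0.004],[0,-0.019,-0.004],[0,-0.019,-0.004]],"gripper":[0.7,0.7,0.7,0.7,0.7,0.7,0.7]}' 60
python3 snap.py c6 "{'scene':(290,150,350,210),'top':(280,195,330,245)}"
python3 - <<'E'
from rel import *
r={'top':(280,203,335,258),'scene':(288,150,353,215)}
relfit('c6',r,save='pics/rel4.png')
E
```

```text
t: 16.15
eef_pos: [0.4103, 0.0743, 0.2747]
orientation: [0.002, 0.954, -0.006, 0.3]
contact_force: [0.2, 0.1, -1.2]
gripper_width: 0.577
t 16.25 pos [0.4105 0.0743 0.2744] F [-0.1 -0.4 -0.7] w 0.577 j [-0.01 -0.38  2.4  -0.01  0.5   1.58]
c6 ['scene', 'top'] cost 0.117 shift vs robot mm [-14.5   2.4  -4.9] ang [-0.008 -0.091] | foot rel mouth mm: bx -13.5 by 0.2 bz 15.1 axis in bay [0.091 0.005]
   robot-based: bx 1.2 by -2.1 bz 10.8 axis [0.    0.001] cart y vs bay y [-0.001]
```

View pics/rel4.png

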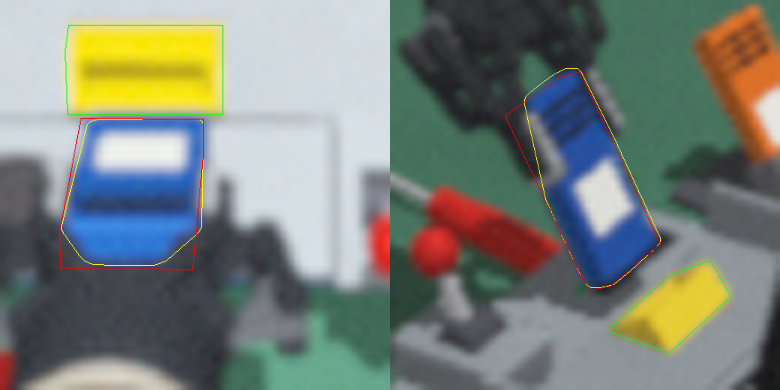

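View pics/z_c6.png

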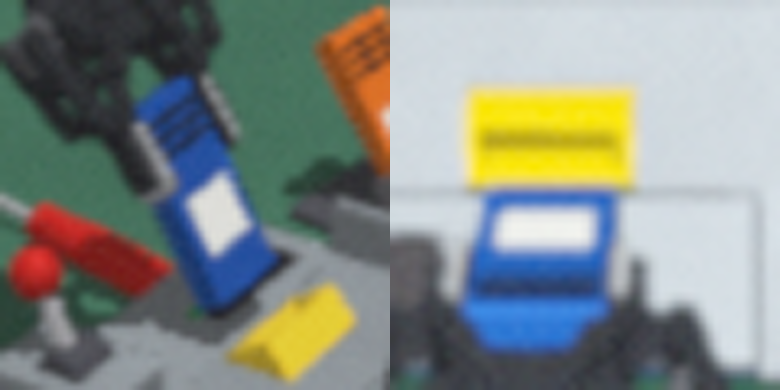

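Run:
```python
from rel import *
r={'top':(280,203,335,258),'scene':(288,155,353,220)}
for t in('c3','c4','c5'): relfit(t,r,save=f'pics/relx_{t}.png')
```

```text
c3 ['scene', 'top'] cost 0.117 shift vs robot mm [ 4.3  2.6 -6.2] ang [0.015 0.003] | foot rel mouth mm: bx 1.2 by 0.6 bz 3.2 axis in bay [-0.003 -0.008]
   robot-based: bx 1.2 by -2.1 bz 10.8 axis [0.    0.001] cart y vs bay y [-0.001]
c4 ['scene', 'top'] cost 0.115 shift vs robot mm [  7.2   1.7 -12.2] ang [ 0.001 -0.003] | foot rel mouth mm: bx 0.1 by -0.2 bz -3.4 axis in bay [0.003 0.   ]
   robot-based: bx 1.2 by -2.1 bz 10.8 axis [0.    0.001] cart y vs bay y [-0.001]
c5 ['scene', 'top'] cost 0.124 shift vs robot mm [  7.3   3.5 -11.4] ang [ 0.008 -0.068] | foot rel mouth mm: bx 0.6 by 1.5 bz -2.7 axis in bay [ 0.069 -0.003]
   robot-based: bx 1.2 by -2.1 bz 10.8 axis [0.    0.001] cart y vs bay y [-0.001]
```

View pics/relx_c4.png

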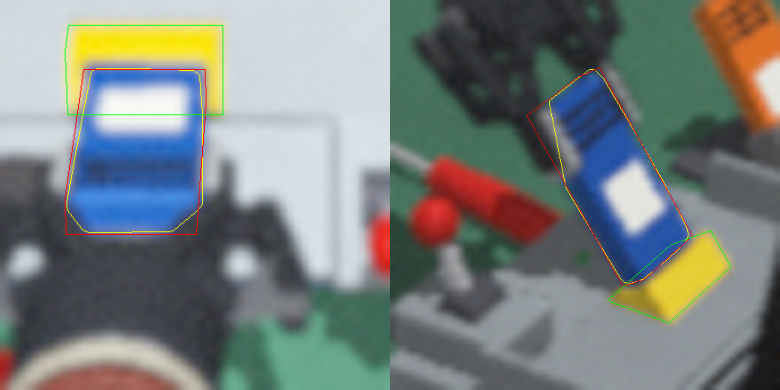

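```bash
cat >> rel.py <<'E'
def target(M,bx,by,bz,alongbay=True,yawfix=0.0):
    """tool pose putting the fitted cartridge M's foot at (bx,by,bz) mm from the mouth, axis along bay (tilt in xz plane only corrected)"""
    s,p0,R0=now(); m,z=bayw(.5845,.049); by_=T(0,0,-.0123)[:3,:3]; ax=by_@BAYX; ay=by_@np.array([0,1,0])
    a=M[:3,2]; tilt=np.arctan2(a@ax,a@z)   # rotate about ay by -tilt
    Rr=R.from_rotvec(-tilt*ay).as_matrix() if alongbay else np.eye(3)
    foot=m+(bx*ax+by*ay+bz*z)/1000
    p=foot+Rr@(p0-M[:3,3]); show('target',p,Rr@R0)
E
python3 - <<'E'
from rel import *
r={'top':(280,203,335,258),'scene':(288,150,353,215)}
M=relfit('c6',r); target(M,0,0,12); target(M,0,0,4)
E
```

```text
c6 ['scene', 'top'] cost 0.117 shift vs robot mm [-14.5   2.4  -4.9] ang [-0.008 -0.091] | foot rel mouth mm: bx -13.5 by 0.2 bz 15.1 axis in bay [0.091 0.005]
   robot-based: bx 1.2 by -2.1 bz 10.8 axis [0.    0.001] cart y vs bay y [-0.001]
target offset cm [-0.84, 0.02, 0.27] rot [-0.0, 0.092, 0.0] | TCP [0.405, 0.074, 0.267]
target offset cm [-0.84, 0.02, 1.07] rot [-0.0, 0.092, 0.0] | TCP [0.41, 0.074, 0.261]
```

```bash
python3 -m jog '{"offset":[[0,0,0],[-0.4,0,0.1],[-0.84,0,0.2],[-0.84,0,0.6],[-0.84,0,0.8],[-0.84,0,0.8]],"delta_rot":[[0,0.03,0],[0,0.06,0],[0,0.092,0],[0,0.092,0],[0,0.092,0],[0,0.092,0]],"gripper":[0.75,0.75,0.75,0.75,0.75,0.75]}' 110
python3 snap.py c7 "{'scene':(290,150,350,210),'top':(280,195,330,245)}"
python3 - <<'E'
from rel import *
r={'top':(280,203,335,258),'scene':(288,150,353,215)}
M=relfit('c7',r,save='pics/rel5.png'); target(M,0,0,3)
E
```

```text
t: 16.75
eef_pos: [0.4084, 0.0743, 0.2623]
orientation: [0.003, 0.939, -0.006, 0.343]
contact_force: [0.6, 0.1, -1.6]
gripper_width: 0.567
t 16.85 pos [0.4085 0.0743 0.2629] F [ 0.6  0.5 -1.4] w 0.572 j [-0.01 -0.38  2.45 -0.01  0.37  1.58]
c7 ['scene', 'top'] cost 0.124 shift vs robot mm [-12.1   1.8  -5.8] ang [ 0.01  -0.047] | foot rel mouth mm: bx 1.8 by -0.6 bz 5.6 axis in bay [-0.044 -0.005]
   robot-based: bx 15.1 by -2.2 bz 3.5 axis [-0.09   0.001] cart y vs bay y [-0.001]
target offset cm [0.84, -0.06, 0.32] rot [0.0, -0.044, -0.0] | TCP [0.417, 0.075, 0.266]
```

View pics/z_c7.png

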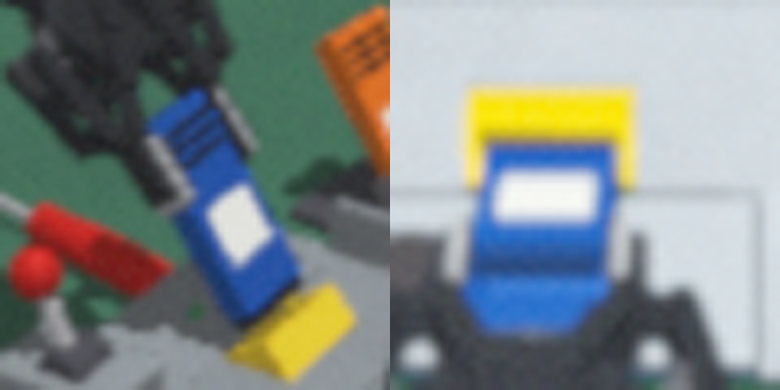

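View pics/rel5.png

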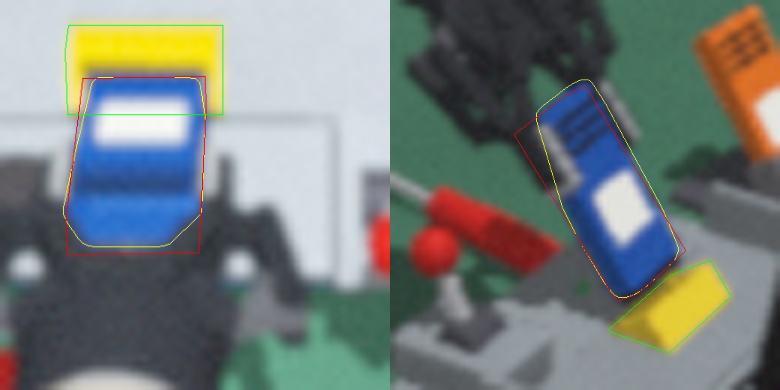

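```bash
sed -i 's/(2\*np.sum(np.square(q\[3:\])) )/(0.5*q[3]**2 if len(q)>3 else 0)/; s/it in range(3)/it in range(6)/' rel.py
python3 - <<'E'
from rel import *
r={'top':(280,203,335,258),'scene':(288,150,353,215)}
M=relfit('c7',r,save='pics/rel6.png'); target(M,0,0,3)
M=relfit('c7',r,zc=.075); target(M,0,0,3)
relfit('c6',r); relfit('c3',r); relfit('c2',r)
E
```

```text
c7 ['scene', 'top'] cost 0.118 shift vs robot mm [-12.8   1.2  -5.3] ang [ 0.023 -0.097] | foot rel mouth mm: bx 1.5 by -1.1 bz 6.5 axis in bay [ 0.007 -0.012]
   robot-based: bx 15.1 by -2.2 bz 3.5 axis [-0.09   0.001] cart y vs bay y [-0.001]
target offset cm [-0.34, -0.11, 0.32] rot [-0.0, 0.007, 0.0] | TCP [0.408, 0.075, 0.258]
c7 ['scene', 'top'] cost 0.101 shift vs robot mm [-12.8   1.3  -6.1] ang [ 0.    -0.107] | foot rel mouth mm: bx 1.1 by -1.1 bz 5.9 axis in bay [0.016 0.001]
   robot-based: bx 15.1 by -2.2 bz 3.5 axis [-0.09   0.001] cart y vs bay y [-0.001]
target offset cm [-0.52, -0.11, 0.26] rot [-0.0, 0.016, 0.0] | TCP [0.406, 0.075, 0.258]
c6 ['scene', 'top'] cost 0.095 shift vs robot mm [-30.5   2.7  -7.4] ang [ 0.002 -0.212] | foot rel mouth mm: bx -14.2 by 0.1 bz 14.9 axis in bay [0.121 0.   ]
   robot-based: bx 15.1 by -2.2 bz 3.5 axis [-0.09   0.001] cart y vs bay y [-0.001]
c3 ['scene', 'top'] cost 0.122 shift vs robot mm [-10.8   3.5  -7.2] ang [ 0.026 -0.053] | foot rel mouth mm: bx 2.0 by 1.1 bz 3.8 axis in bay [-0.038 -0.014]
   robot-based: bx 15.1 by -2.2 bz 3.5 axis [-0.09   0.001] cart y vs bay y [-0.001]
c2 ['scene', 'top'] cost 0.097 shift vs robot mm [-21.4   3.2   2.5] ang [ 0.023 -0.055] | foot rel mouth mm: bx -1.0 by 0.7 bz 17.9 axis in bay [-0.035 -0.012]
   robot-based: bx 15.1 by -2.2 bz 3.5 axis [-0.09   0.001] cart y vs bay y [-0.001]
```

View pics/rel6.png

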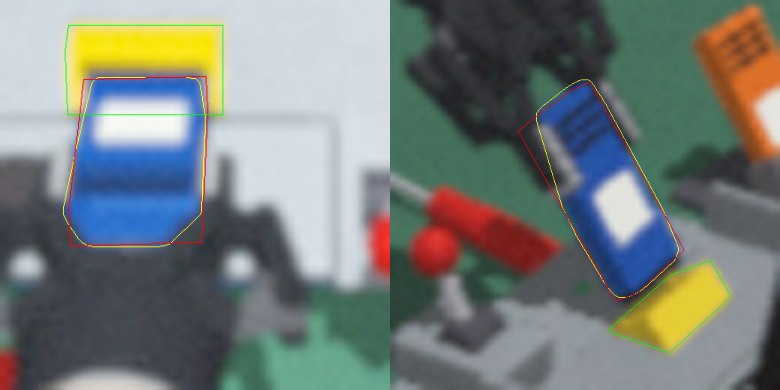

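```bash
python3 -m jog '{"offset":[[-0.12,-0.06,0],[-0.15,-0.08,0.3],[-0.18,-0.08,0.6],[-0.21,-0.08,0.9],[-0.21,-0.08,0.9]],"delta_rot":[[0,0,0],[0,0,0],[0,0,0],[0,0,0],[0,0,0]],"gripper":[0.75,0.75,0.75,0.75,0.75]}' 110
python3 -c "
from plan import *
state()"
```

```text
t: 17.27
eef_pos: [0.4128, 0.075, 0.2541]
orientation: [0.003, 0.939, -0.006, 0.343]
contact_force: [-0.2, 0.2, -2.3]
gripper_width: 0.574
t 17.27 pos [0.4128 0.075  0.2541] F [-0.2  0.2 -2.3] w 0.574 j [-0.01 -0.34  2.44 -0.01  0.34  1.59]
```

Next, advance 5 mm in small steps and watch for contact.

```bash
python3 -m jog '{"offset":[[-0.02,0,0.1],[-0.03,0,0.25],[-0.05,0,0.4],[-0.05,0,0.5]],"delta_rot":[[0,0,0],[0,0,0],[0,0,0],[0,0,0]],"gripper":[0.75,0.75,0.75,0.75]}' 110
python3 snap.py c8 "{'scene':(290,150,350,210),'top':(280,195,330,245)}"
```

```text
t: 17.6
eef_pos: [0.4157, 0.075, 0.2498]
orientation: [0.003, 0.939, -0.006, 0.343]
contact_force: [-0.2, 0.8, -0.4]
gripper_width: 0.573
t 17.7 pos [0.4157 0.075  0.2498] F [ 0.2  0.3 -1.7] w 0.569 j [-0.01 -0.32  2.44 -0.01  0.32  1.59]
```

View pics/z_c8.png

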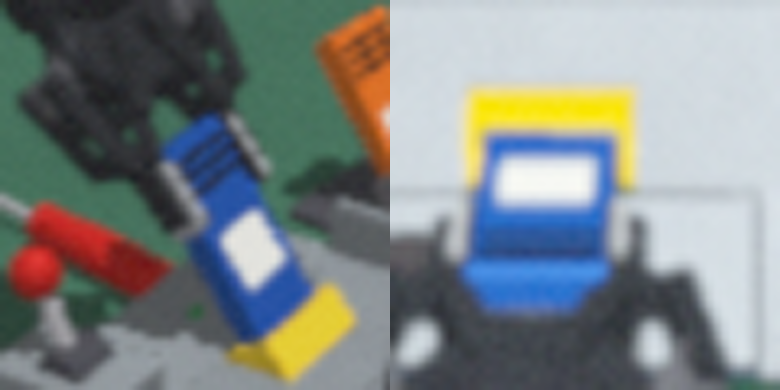

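```bash
python3 -m jog '{"offset":[[-0.01,0,0.1],[-0.02,0,0.2],[-0.03,0,0.3],[-0.03,0,0.3]],"delta_rot":[[0,0,0],[0,0,0],[0,0,0],[0,0,0]],"gripper":[0.75,0.75,0.75,0.75]}' 110
python3 -c "
from plan import *
state()"
```

```text
t: 18.03
eef_pos: [0.4175, 0.075, 0.2473]
orientation: [0.003, 0.939, -0.006, 0.343]
contact_force: [0.3, 1.2, -2.8]
gripper_width: 0.57
t 18.03 pos [0.4175 0.075  0.2473] F [ 0.3  1.2 -2.8] w 0.57 j [-0.01 -0.31  2.43 -0.01  0.31  1.59]
```

```bash
python3 -m jog '{"offset":[[-0.01,0,0.1],[-0.02,0,0.2],[-0.03,0,0.3],[-0.04,0,0.4],[-0.04,0,0.4]],"delta_rot":[[0,0,0],[0,0,0],[0,0,0],[0,0,0],[0,0,0]],"gripper":[0.75,0.75,0.75,0.75,0.75]}' 110
python3 snap.py c9 "{'scene':(290,150,350,210),'top':(280,195,330,245)}"
```

```text
t: 18.45
eef_pos: [0.4198, 0.075, 0.2438]
orientation: [0.003, 0.939, -0.006, 0.343]
contact_force: [1.2, 2.5, -2.1]
gripper_width: 0.568
t 18.55 pos [0.4198 0.075  0.2439] F [ 0.2  1.  -1.8] w 0.573 j [-0.01 -0.29  2.43 -0.02  0.3   1.59]
```

View pics/z_c9.png

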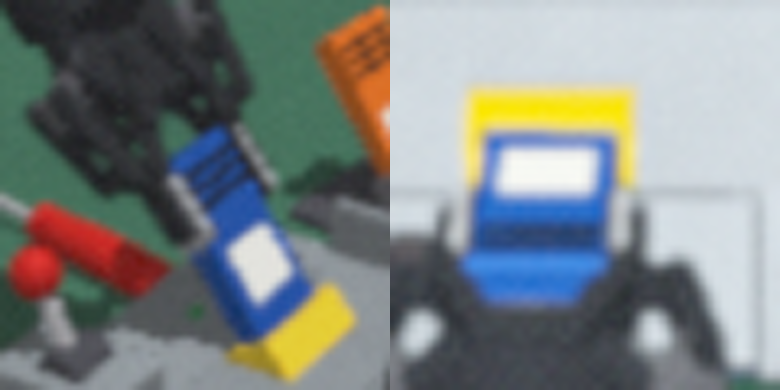

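```bash
python3 -m jog '{"offset":[[-0.02,0,0.2],[-0.04,0,0.4],[-0.05,0,0.6],[-0.07,0,0.8],[-0.07,0,0.8]],"delta_rot":[[0,0,0],[0,0,0],[0,0,0],[0,0,0],[0,0,0]],"gripper":[0.75,0.75,0.75,0.75,0.75]}' 110
python3 -c "
from plan import *
state()"
```

```text
t: 18.97
eef_pos: [0.4245, 0.0749, 0.237]
orientation: [0.003, 0.939, -0.006, 0.343]
contact_force: [1.1, 0.0, -1.6]
gripper_width: 0.571
t 18.97 pos [0.4245 0.0749 0.237 ] F [ 1.1  0.  -1.6] w 0.571 j [-0.01 -0.26  2.42 -0.02  0.28  1.59]
```

```bash
python3 -m jog '{"offset":[[-0.02,0,0.2],[-0.04,0,0.4],[-0.05,0,0.6],[-0.07,0,0.8],[-0.09,0,1.0],[-0.09,0,1.0]],"delta_rot":[[0,0,0],[0,0,0],[0,0,0],[0,0,0],[0,0,0],[0,0,0]],"gripper":[0.75,0.75,0.75,0.75,0.75,0.75]}' 110
python3 snap.py c10 "{'scene':(290,150,350,210),'top':(280,195,330,245)}"
```

```text
t: 19.47
eef_pos: [0.4304, 0.0748, 0.2284]
orientation: [0.003, 0.939, -0.006, 0.343]
contact_force: [1.0, 1.7, -2.0]
gripper_width: 0.568
t 19.57 pos [0.4302 0.0749 0.2286] F [-0.3  0.1 -2.3] w 0.571 j [-0.01 -0.22  2.41 -0.02  0.25  1.59]
```

View pics/z_c10.png

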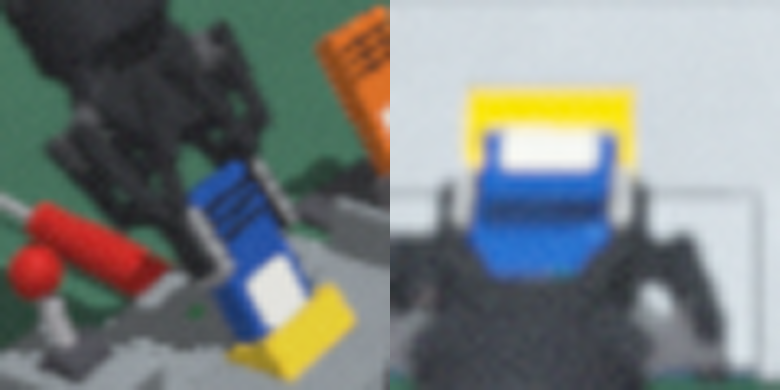

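```bash
python3 -m jog '{"offset":[[-0.02,0,0.2],[-0.04,0,0.4],[-0.05,0,0.6],[-0.07,0,0.8],[-0.09,0,1.0],[-0.11,0,1.2],[-0.14,0,1.5],[-0.14,0,1.5]],"delta_rot":[[0,0,0],[0,0,0],[0,0,0],[0,0,0],[0,0,0],[0,0,0],[0,0,0],[0,0,0]],"gripper":[0.75,0.75,0.75,0.75,0.75,0.75,0.75,0.75]}' 110
python3 -c "
from plan import *
state()"
```

```text
t: 20.23
eef_pos: [0.439, 0.0747, 0.2158]
orientation: [0.003, 0.94, -0.006, 0.342]
contact_force: [1.7, 0.7, -1.0]
gripper_width: 0.569
t 20.23 pos [0.439  0.0747 0.2158] F [ 1.7  0.7 -1. ] w 0.569 j [-0.01 -0.16  2.39 -0.02  0.21  1.6 ]
```

```bash
python3 -m jog '{"offset":[[-0.02,0,0.2],[-0.04,0,0.4],[-0.05,0,0.6],[-0.06,0,0.7],[-0.06,0,0.7]],"delta_rot":[[0,0,0],[0,0,0],[0,0,0],[0,0,0],[0,0,0]],"gripper":[0.75,0.75,0.75,0.75,0.75]}' 110
python3 snap.py c11 "{'scene':(290,150,350,210),'top':(280,195,330,245)}"
```

```text
t: 20.65
eef_pos: [0.443, 0.0747, 0.213]
orientation: [0.003, 0.94, -0.006, 0.34]
contact_force: [0.1, 1.9, -3.8]
gripper_width: 0.575
t 20.75 pos [0.4429 0.0746 0.213 ] F [-0.1  2.2 -3.3] w 0.573 j [-0.01 -0.14  2.38 -0.02  0.2   1.59]
```

View pics/z_c11.png

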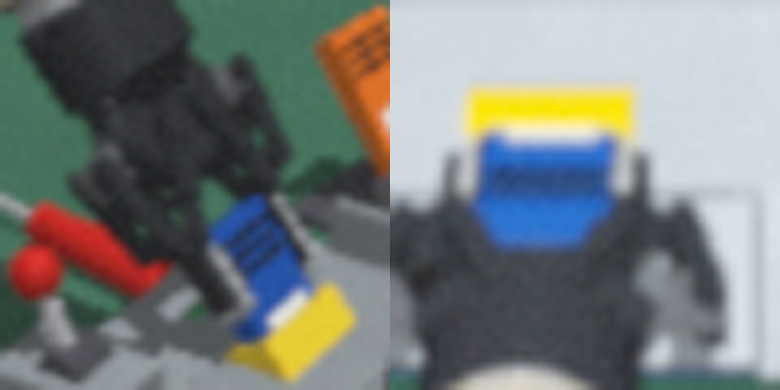

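Run:
```python
from rel import *
s,p0,R0=now(); print(s['effort'].round(1),s['ft_torque'].round(2),s['dq'].round(3)); print((R0[:,2]).round(3), p0)
show('t',np.array([.4248+.0182,.0747,.2158-.0057]),R0)
```

```text
[ -1.1 -27.5 -34.3  -0.2  -4.   -0. ] [0.43 0.67 0.17] [-0.001 -0.004  0.002  0.001 -0.002  0.001]
[ 0.64  -0.009 -0.769] [0.4429014  0.07464914 0.21300052]
t offset cm [-0.18, -0.01, 0.23] rot [0.0, 0.0, 0.0] | TCP [0.443, 0.075, 0.21]
```

View pics/scene_c11.png

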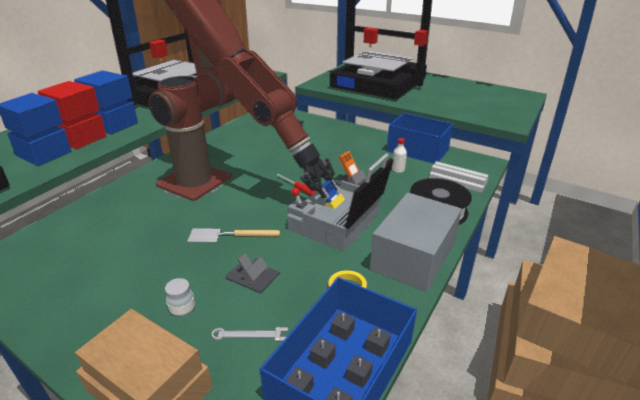

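View pics/top_c11.png

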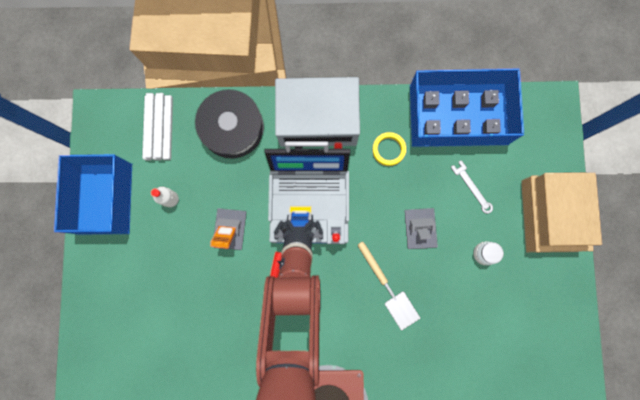

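```bash
python3 -m jog '{"offset":[[0,0,0],[0,0,0],[0,0,0],[0,0,-0.5],[0,0,-2],[0,0,-4],[0,0,-6],[0,0,-8],[0,0,-8]],"delta_rot":[[0,0,0],[0,0,0],[0,0,0],[0,0,0],[0,0,0],[0,-0.04,0],[0,-0.09,0],[0,-0.09,0],[0,-0.09,0]],"gripper":[0.3,0.25,0.2,0.2,0.2,0.2,0.2,0.2,0.2]}' 40
python3 snap.py d1 "{'scene':(290,150,350,210),'top':(280,195,330,245)}"
```

```text
t: 21.5
eef_pos: [0.3918, 0.0755, 0.2782]
orientation: [0.002, 0.954, -0.006, 0.301]
contact_force: [1.2, -0.7, 1.7]
gripper_width: 0.796
t 21.6 pos [0.392  0.0754 0.2757] F [ 0.1 -0.2 -0.6] w 0.8 j [-0.01 -0.44  2.44 -0.01  0.53  1.58]
```

View pics/z_d1.png

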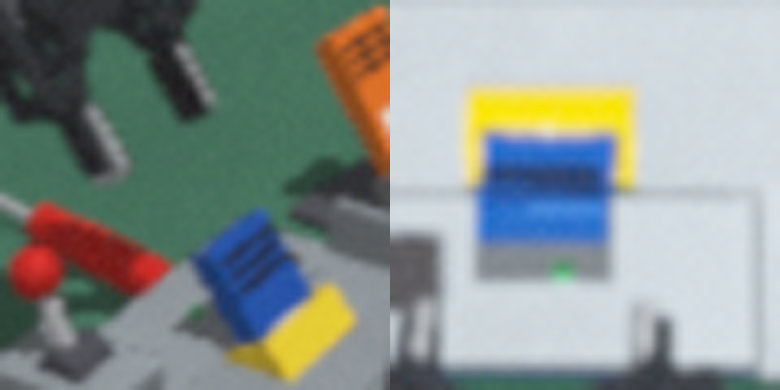

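```bash
cat > home.py <<'E'
from rel import *
def homefit(tag,rois,save=None,names=None):
    H={n:bluehull(cv2.imread(f'pics/{n}_{tag}.png'),rois[n]) for n in rois}
    W=T(.5845,.049,-.0123); R0_=W[:3,:3]@R.from_euler('y',-L).as_matrix(); m=ap(W,MOUTH)[0]; fl=m-.06*R0_[:,2]
    def MM(p):
        M=np.eye(4); M[:3,:3]=R0_@R.from_rotvec([0,p[3] if len(p)>3 else 0,0]).as_matrix(); c=R0_@np.array([p[0],p[1],.06]) +fl  # point on axis at mouth
        M[:3,3]=c+M[:3,:3]@np.array([0,0,p[2]-.06]); return M
    def pr(n,M,P): return toz(cams[n].proj(ap(M,P)+SH[n]),rois[n])
    def sil(n,M):
        o=np.zeros(H[n][0].shape,np.uint8); cv2.fillPoly(o,[cv2.convexHull((pr(n,M,box(.03,.11))*16).round().astype(np.int32))],255,shift=4); return o
    def clip(n):
        M=MM([0,0,0]); a,b,t=[pr(n,M,q)[0] for q in((.008,-.025,.078),(.008,.025,.078),(0,0,.2))]
        h,w=H[n][0].shape; v,u=np.mgrid[0:h,0:w]; d=b-a; sd=lambda p,q:d[0]*(q-a[1])-d[1]*(p-a[0]); return sd(u,v)*np.sign(sd(*t))>0
    K={n:clip(n) for n in rois}
    for nn in ([['top','scene'],['top'],['scene']]):
      for k in (3,4):
        f=lambda q:sum(((sil(n,MM(q))!=H[n][0])&K[n]).sum()/((H[n][0]>0)&K[n]).sum() for n in nn)+(3e3*(q[0]**2+q[1]**2))+(.5*q[3]**2 if k==4 else 0)
        p=np.zeros(k)
        for it in range(4): p=minimize(f,p,method='Nelder-Mead',options=dict(initial_simplex=np.vstack([p,p+np.diag([.002,.002,.006,.03][:k])*(-1)**it]),xatol=1e-5,fatol=1e-6,maxiter=400)).x
        print(tag,nn,'bx %.1f by %.1f foot above floor %.1f mm'%tuple(p[:3]*1000),p[3:].round(3),'cost',round(f(p),3))
        if save and len(nn)==2 and k==4:
            out=[]
            for n in rois:
                q=H[n][1].copy(); cv2.drawContours(q,cv2.findContours(H[n][0],0,1)[0],-1,(0,255,255),1); cv2.drawContours(q,cv2.findContours(sil(n,MM(p)),0,1)[0],-1,(0,0,255),1); cv2.drawContours(q,cv2.findContours(sil(n,MM([0,0,0])),0,1)[0],-1,(255,255,255),1)
                out.append(cv2.resize(q,(390,390)))
            cv2.imwrite(save,np.hstack(out))
E
python3 - <<'E'
from home import *
homefit('d1',{'top':(280,203,330,253),'scene':(300,165,350,215)},save='pics/home1.png')
E
```

```text
d1 ['top', 'scene'] bx -0.5 by -1.1 foot above floor 1.4 mm [] cost 0.135
d1 ['top', 'scene'] bx -0.7 by -0.4 foot above floor 1.1 mm [0.001] cost 0.135
d1 ['top'] bx -0.0 by -0.1 foot above floor 2.1 mm [] cost 0.096
d1 ['top'] bx -0.0 by -0.1 foot above floor 2.5 mm [-0.] cost 0.098
d1 ['scene'] bx -0.6 by -0.5 foot above floor 1.2 mm [] cost 0.039
d1 ['scene'] bx -0.9 by -0.8 foot above floor 1.3 mm [-0.001] cost 0.037
```

View pics/home1.png

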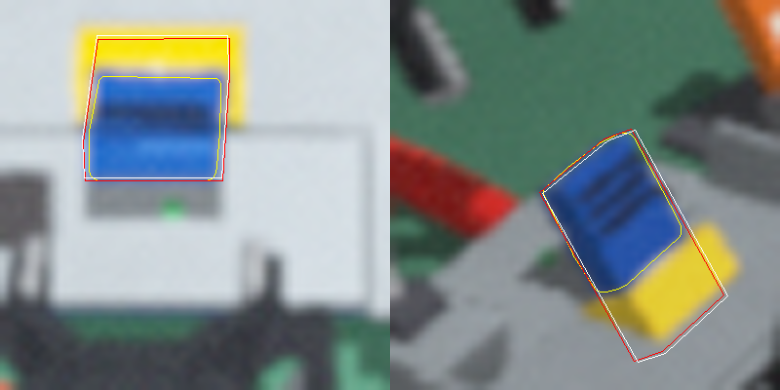

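Run:
```python
from rel import *
state(); m,z=bayw(.5845,.049); Rm=RT(-.0123,L,0)
show('10mm off',tcp(m+z*(.05+.010),Rm,.173),Rm); show('contact',tcp(m+z*.05,Rm,.173),Rm)
```

```text
t 21.6 pos [0.392  0.0754 0.2757] F [ 0.1 -0.2 -0.6] w 0.8 j [-0.01 -0.44  2.44 -0.01  0.53  1.58]
10mm off offset cm [1.31, -0.1, 3.22] rot [0.001, 0.003, -0.0] | TCP [0.421, 0.076, 0.257]
contact offset cm [1.32, -0.1, 4.22] rot [0.001, 0.003, -0.0] | TCP [0.427, 0.076, 0.249]
```

```bash
python3 -m jog '{"offset":[[0.5,-0.1,0],[1.3,-0.1,0],[1.4,-0.1,0],[1.4,-0.1,0],[1.4,-0.1,1],[1.4,-0.1,2],[1.4,-0.1,3],[1.4,-0.1,3.6],[1.4,-0.1,3.8],[1.4,-0.1,4.0],[1.4,-0.1,4.0]],"delta_rot":[[0,0,0],[0,0,0],[0,0,0],[0,0,0],[0,0,0],[0,0,0],[0,0,0],[0,0,0],[0,0,0],[0,0,0],[0,0,0]],"gripper":[1,1,1,1,1,1,1,1,1,1,1]}' 40
python3 -c "
from plan import *
state()"
```

```text
t: 22.52
eef_pos: [0.4264, 0.0759, 0.2506]
orientation: [0.002, 0.954, -0.006, 0.299]
contact_force: [-0.4, -0.0, -0.1]
gripper_width: -0.002
t 22.52 pos [0.4264 0.0759 0.2506] F [-0.4 -0.  -0.1] w -0.002 j [-0.   -0.27  2.38 -0.01  0.43  1.59]
```

```bash
python3 -m jog '{"offset":[[0,0,0.15],[0,0,0.3],[0,0,0.4],[0,0,0.4]],"delta_rot":[[0,0,0],[0,0,0],[0,0,0],[0,0,0]],"gripper":[1,1,1,1]}' 40
python3 -c "
from plan import *
state()"
```

```text
t: 22.85
eef_pos: [0.4302, 0.0759, 0.2505]
orientation: [0.002, 0.953, -0.006, 0.302]
contact_force: [-14.9, -3.2, 20.6]
gripper_width: -0.0
t 22.85 pos [0.4302 0.0759 0.2505] F [-14.9  -3.2  20.6] w -0.0 j [-0.   -0.26  2.37 -0.01  0.42  1.59]
```

```bash
python3 -m jog '{"offset":[[0,0,-0.6],[-0.2,0,-2],[-0.2,0,-5],[-0.2,0,-8],[-0.2,0,-10],[-0.2,0,-10]],"delta_rot":[[0,0,0],[0,0,0],[0,0,0],[0,0,0],[0,0,0],[0,0,0]],"gripper":[1,1,1,1,1,1]}' 40
python3 snap.py d2 "{'scene':(260,150,350,240),'top':(280,195,350,265)}"
python3 - <<'E'
from home import *
homefit('d2',{'top':(280,203,330,253),'scene':(300,165,350,215)},save='pics/home2.png')
from scr import screen
screen('d2',.004)
# lever ball
c,s=cams['top'],cams['scene']
for n in('top','scene'):
    im=cv2.imread(f'pics/{n}_d2.png'); h=cv2.cvtColor(im,cv2.COLOR_BGR2HSV); m=((h[...,0]<8)|(h[...,0]>172))&(h[...,1]>150)&(h[...,2]>90)
    k=np.zeros_like(m); 
    if n=='top': k[222:246,325:350]=1
    else: k[180:206,285:305]=1
    v,u=np.nonzero(m&k); print(n,u.mean(),v.mean(),len(u),u.min(),u.max(),v.min(),v.max())
E
```

```text
t: 23.35
eef_pos: [0.3709, 0.0769, 0.3357]
orientation: [0.002, 0.952, -0.006, 0.306]
contact_force: [1.0, -0.7, 0.6]
gripper_width: -0.002
t 23.45 pos [0.3711 0.0767 0.3324] F [ 0.9 -1.4  0. ] w -0.001 j [-0.   -0.63  2.44 -0.01  0.71  1.59]
d2 ['top', 'scene'] bx -0.7 by -0.7 foot above floor 0.8 mm [] cost 0.127
d2 ['top', 'scene'] bx -0.7 by -0.7 foot above floor 0.8 mm [0.001] cost 0.126
d2 ['top'] bx -0.0 by -0.1 foot above floor 1.9 mm [] cost 0.091
d2 ['top'] bx -0.0 by -0.1 foot above floor 1.7 mm [-0.002] cost 0.09
d2 ['scene'] bx -0.8 by -0.7 foot above floor 0.8 mm [] cost 0.036
d2 ['scene'] bx -0.9 by -0.6 foot above floor 0.9 mm [-0.008] cost 0.034
top th 1.771 deg 101.5 n 469 547 plane off hinge mm 1.9
scene th 1.742 deg 99.8 n 905 955 plane off hinge mm 12.0
top 335.52272727272725 237.11363636363637 44 333 339 234 241
scene 297.87394957983196 188.05042016806723 119 292 304 181 195
```

View pics/z_d2.png

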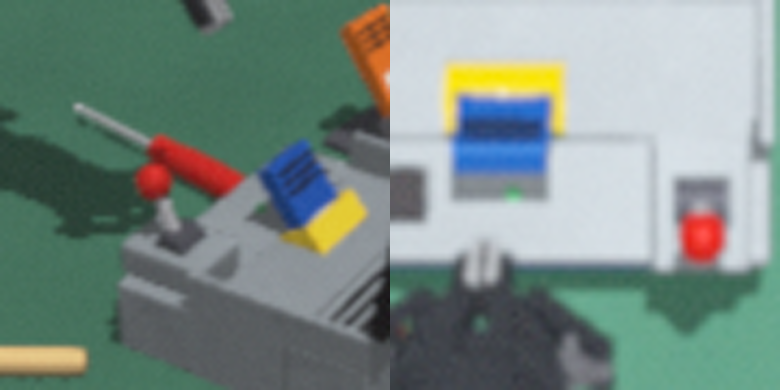

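Run:
```python
from rel import *
Rm=RT(-.0123,0.0,0)
show('hi',[.435,-.030,.36],Rm); show('lo',[.440,-.030,.286],Rm)
```

```text
hi offset cm [6.91, 10.6, 1.53] rot [0.001, -0.618, 0.0] | TCP [0.435, -0.03, 0.36]
lo offset cm [3.03, 10.58, 7.86] rot [0.001, -0.618, 0.0] | TCP [0.44, -0.03, 0.286]
```

```bash
python3 -m jog '{"offset":[[3,2,-1],[6.9,5,0],[6.9,8,1],[6.9,10.6,1.5],[6.9,10.6,1.5],[6.9,10.6,1.5],[6.9,10.6,1.5],[6.9,10.6,1.5],[5,10.6,4.5],[3,10.6,7.9],[3,10.6,7.9],[3,10.6,7.9]],"delta_rot":[[0,-0.1,0],[0,-0.2,0],[0,-0.3,0],[0,-0.4,0],[0,-0.5,0],[0,-0.618,0],[0,-0.618,0],[0,-0.618,0],[0,-0.618,0],[0,-0.618,0],[0,-0.618,0],[0,-0.618,0]],"gripper":[1,1,1,1,1,1,1,1,1,1,1,1]}' 40
python3 snap.py e1 "{'scene':(260,130,350,220),'top':(290,205,360,275)}"
```

```text
t: 24.45
eef_pos: [0.4386, -0.0295, 0.2832]
orientation: [-0.0, 1.0, -0.006, -0.002]
contact_force: [0.3, -0.6, 0.7]
gripper_width: 0.001
t 24.55 pos [ 0.4404 -0.03    0.2869] F [-0.8 -0.   0.5] w -0.002 j [-0.25 -0.11  2.1  -0.    1.14  1.34]
```

View pics/z_e1.png

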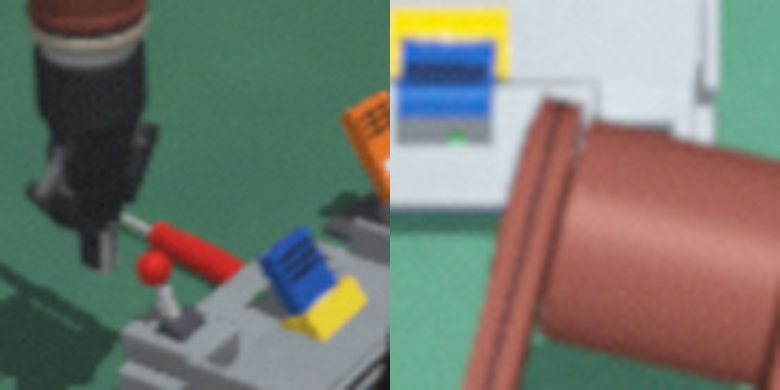

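```bash
python3 -m jog '{"offset":[[1,0,0],[2,0,0],[2.7,0,0],[3.4,0,0],[4.1,0,0],[4.8,0,0],[5.5,0,0],[6.0,0,0],[6.4,0,0],[6.4,0,0]],"delta_rot":[[0,0,0],[0,0,0],[0,0,0],[0,0,0],[0,0,0],[0,0,0],[0,0,0],[0,0,0],[0,0,0],[0,0,0]],"gripper":[1,1,1,1,1,1,1,1,1,1]}' 40
python3 snap.py e2 "{'scene':(260,130,350,220),'top':(290,205,360,275)}"
```

```text
t: 25.38
eef_pos: [0.5044, -0.0308, 0.2864]
orientation: [0.001, 1.0, -0.006, -0.0]
contact_force: [-2.7, -0.1, 1.2]
gripper_width: 0.002
t 25.48 pos [ 0.5043 -0.0308  0.2865] F [-4.1 -0.5  0.3] w -0.002 j [-0.22  0.05  1.94 -0.    1.14  1.37]
```

View pics/z_e2.png

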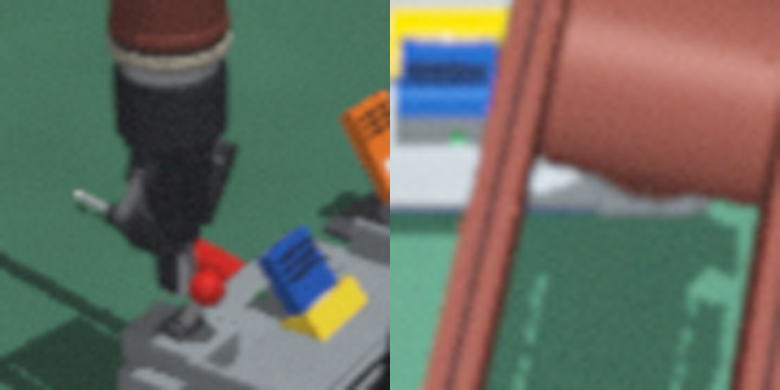

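```bash
python3 -m jog '{"offset":[[0.3,0,0],[0.6,0,0],[0.9,0,0],[1.2,0,0],[1.2,0,0]],"delta_rot":[[0,0,0],[0,0,0],[0,0,0],[0,0,0],[0,0,0]],"gripper":[1,1,1,1,1]}' 40
python3 snap.py e3 "{'scene':(260,130,350,220),'top':(290,205,360,275)}"
```

```text
t: 25.9
eef_pos: [0.5098, -0.0302, 0.2842]
orientation: [-0.0, 1.0, -0.005, -0.013]
contact_force: [-42.3, 1.2, 25.4]
gripper_width: 0.001
t 26.0 pos [ 0.5097 -0.0302  0.284 ] F [-43.    0.6  25. ] w -0.0 j [-0.21  0.08  1.92 -0.    1.16  1.37]
```

View pics/z_e3.png

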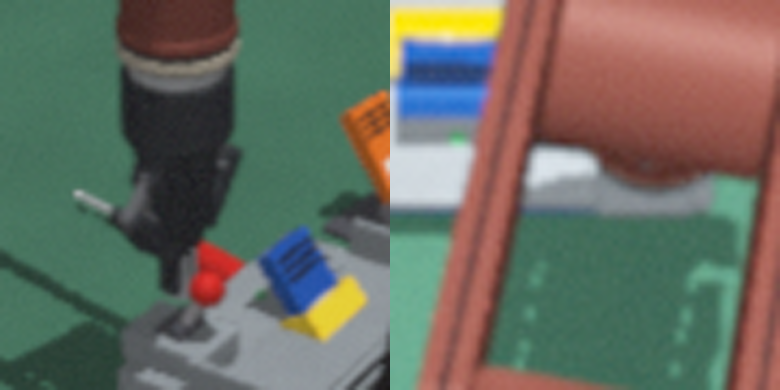

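```bash
python3 -m jog '{"offset":[[-1,0,0],[-3,0,0],[-6,0,0],[-8,0,-3],[-9,0,-7],[-9,0,-10],[-9,3,-13],[-9,7,-13],[-9,11,-13],[-9,15,-13],[-9,18,-13],[-9,18,-13],[-9,18,-13]],"delta_rot":[[0,0,0],[0,0,0],[0,0,0],[0,0,0],[0,0,0],[0,0,0],[0,0,0],[0,0,0],[0,0,0],[0,0,0],[0,0,0],[0,0,0],[0,0,0]],"gripper":[1,1,1,1,1,1,1,1,1,1,1,1,1]}' 40
python3 snap.py f1 "{'scene':(260,130,370,240),'top':(260,150,360,250)}"
python3 - <<'E'
from home import *
homefit('f1',{'top':(280,203,330,253),'scene':(300,165,350,215)},save='pics/home3.png')
from scr import screen
screen('f1',.004)
E
```

```text
t: 27.08
eef_pos: [0.4211, -0.2108, 0.4163]
orientation: [-0.0, 1.0, -0.007, -0.012]
contact_force: [0.1, 0.5, -0.4]
gripper_width: 0.001
t 27.18 pos [ 0.4212 -0.2089  0.4161] F [-0.5 -0.8  0.4] w -0.002 j [-0.62 -0.16  1.89 -0.01  1.43  0.96]
f1 ['top', 'scene'] bx -0.5 by -1.0 foot above floor 0.9 mm [] cost 0.119
f1 ['top', 'scene'] bx -1.0 by -0.6 foot above floor 0.7 mm [0.015] cost 0.122
f1 ['top'] bx -0.0 by 0.3 foot above floor 1.7 mm [] cost 0.088
f1 ['top'] bx -0.1 by -0.3 foot above floor 0.3 mm [-0.013] cost 0.085
f1 ['scene'] bx -0.8 by -0.7 foot above floor 0.8 mm [] cost 0.033
f1 ['scene'] bx -1.0 by -0.6 foot above floor 1.1 mm [0.008] cost 0.035
top th 1.764 deg 101.1 n 458 539 plane off hinge mm 2.7
scene th 1.744 deg 99.9 n 894 947 plane off hinge mm 11.9
```

View pics/z_f1.png

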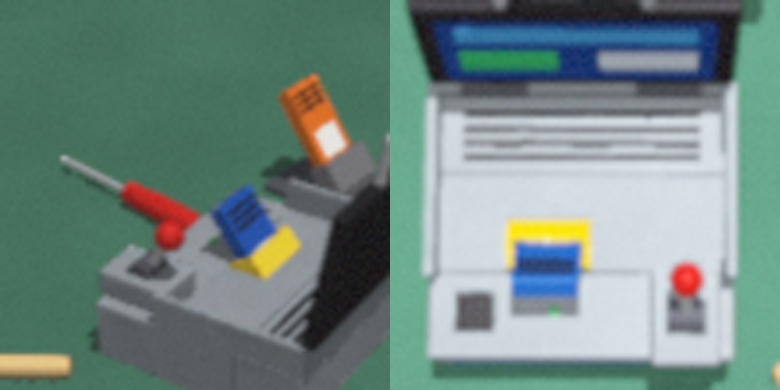

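View pics/home3.png

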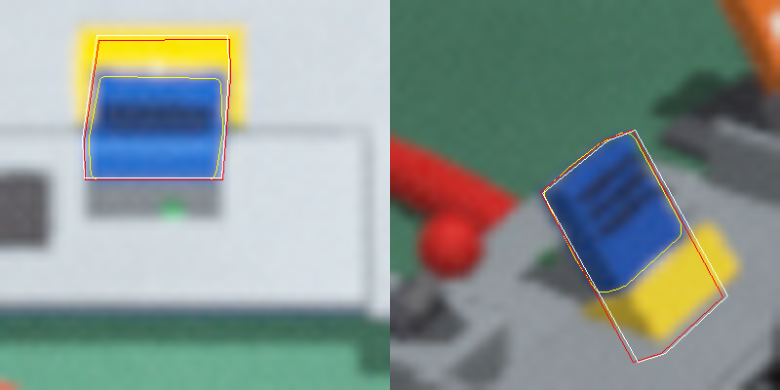

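Run:
```python
from rel import *
def tri(a,b):
    A=[];B=[]
    for cam,(u,v) in((cams['top'],a),(cams['scene'],b)):
        p,r=cam.ray(u,v); r/=np.linalg.norm(r); N=np.eye(3)-np.outer(r,r); A.append(N);B.append(N@p)
    return np.linalg.lstsq(np.vstack(A),np.hstack(B),rcond=None)[0]
a=tri((335.52,237.1),(297.9,188.05)); b=tri((335.4,221.3),(307.5,196.1)); print(a,b)
d=b-a; print('chord',np.hypot(d[0],d[2]))
for l in(.045,.05,.055): print(l,2*np.arcsin(np.hypot(d[0],d[2])/2/l))
```

```text
[ 0.48747644 -0.02664209  0.13764799] [ 0.52878855 -0.0297915   0.12473906]
chord 0.043281993668322846
0.045 1.0033870097607778
0.05 0.8952371082249757
0.055 0.8088118382421241
```

Run:
```python
from workcell import env
print(env.finish_job()); s=env.sense(); print(s['t'],s['contact_force'])
```

```text
the job is handed in; nothing more can be done
None
the job is handed in; nothing more can be done
```

The job is handed in at about 27 s of the 67 s allowed. The screen is up, the blue cartridge is in the yellow bay, and the red start lever is over. The hand-in gives no verdict, so what follows is from my own last pictures.

- **Screen:** it stands at 99.9 degrees by the scene camera and 101.1 by the top camera, inside the 94 to 106 wanted. It has not moved since I let go of the bar.
- **Cartridge:** the picture fits put its foot 0.3 to 1.7 mm above the bay floor. It is within about 1.2 mm sideways and tilted at most about 0.015 rad. I also pushed its head with the closed fingers to 25 N, and it stood firm.
- **Lever:** I pushed it to its stop at about 43 N on the closed fingertips. The two pictures of its tip give about 0.9 rad of travel for a 50 mm lever, on top of a start between 0 and 0.1. The margin over 0.85 is small in that measurement alone: a 55 mm lever would give 0.81 rad of travel.
- **Rest of the bench:** the orange cartridge and the loose objects look unmoved in the pictures, but I did not measure them. The arm is well clear and reads no contact force.

Three things did not go cleanly or did not agree:

- **First insertion:** it caught on the bay's rim at about 57 N and turned the cartridge by about 5 degrees in the grip. I backed off, tilted the tool to match, and it then slid in freely.
- **Wrist limit:** near the end of the insertion the fifth joint reached its lower limit, reading 0.20 rad. I released the cartridge there, and it slid the last few millimetres home by itself.
- **Cameras:** the two disagree by about 3 to 4 mm at the tester. I shifted each to agree on the bay before comparing the cartridge with it.

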